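Pull-test the catch of the analyser's waste drawer with a spring gauge

ROBOT

A 6-joint arm with a two-finger parallel gripper is mounted at the origin on the work surface. World frame = base frame: x ahead of the robot, y to its left, z up, the work surface at z = 0. Lengths are in m, angles in degrees, forces in N, time in s.
With the tool pointing down it reaches from about 0.35 to 0.85 m from the base axis. Payload 8.1 kg.
Tool frame: the origin (TCP) lies on the centre line of the jaws, within the pads' length; the fingertips stand 17 mm ahead of it and the grasp point (between the pads) lies 2 mm behind it; z points along the fingers, y is the direction in which the jaws open and shut (so a half turn about z gives the same grasp; the last joint's range is limited). The gripper opens to 85 mm and grips with 20 to 120 N. Pads are 22 mm wide; open, the fingers measure 114 mm over their backs; the gripper's body (76 mm by 85 mm) begins 54 mm behind the grasp point. The pads swing forward as they close: fully open they stand 13 mm farther back than shut.
Start: joints at [-70.096, 7.471, 85.268, -0, 87.261, -4.893], TCP at [0.252, -0.545, 0.248] pointing down, gripper open.
Joint ranges: [-169.43, 169.43], [-51.17, 129.36], [1.28, 143.12], [-76.62, 256.62], [0, 156.53], [-152.29, 152.29]. Speed limits (degrees/s): [136.94, 136.94, 159.86, 180, 180, 180].

INTERFACE

Orientations are given as [roll, pitch, yaw] about the fixed x, y, z axes, in that order (R = Rz(yaw) Ry(pitch) Rx(roll)).
In Python, from plant import get_obs, optics, arm gives the robot as it stands.
- The arm moves only by the tool servo_tool, never from a script. Its argument "steps" is a list that holds one entry, the list of rows, each a list of 7 numbers: the turn, a rotation vector about the tool's x, y, z in rad, then the shift along the tool's x, y, z in cm, then the closure, from 0 (fully open) to 1 (shut). In form: [[[rx, ry, rz, x, y, z, hand], ...]]. A call has 1 to 12 rows; each row shifts and turns the pose as measured when the row begins, along the tool's axes as they then stand; what a row does not reach is not made up. A row lasts 1/8 s, in which the tool goes at most 62.5 mm and 10.7 degrees, less where a joint would pass 70% of its speed; a pose out of reach is approached as far as the arm can. A call is refused whole if a number of a shift passes 6.25 or a number of a turn 0.188, either way. A call with a gripper value outside its range is refused whole. The fingers move at their own pace and stop on an object; the grip force is fixed at half the most. Time passes only in rows, so rows that do not move let the fingers close. It gives the time, the measured TCP pose, the force and the opening at its end, in the units of the state.
- get_obs(): the state, without advancing time (a new reading comes with each control period).
- optics.get_image(name): name is "scene" or "side" or "wrist"; returns the picture (400x640x3 uint8, red, green, blue); there is no depth.
- optics.calibration(name): a dict with "intrinsics" (3x3 intrinsics, pixels), "rvec" (rotation vector, rad) and "tvec" (3), from world to camera coordinates, as OpenCV has them. Camera axes: x right, y down, z forward; pixel columns grow to the right and rows downward; lengths in m; the calibration is good to about 2 mm. A picture is of the moment at which its call begins: read the wrist's pose just before it. calibration takes no time and is no camera call; for the wrist camera it gives the pose at the moment of the call.
- arm.job_done(): hands the job in, once; it reports no verdict.
The state is a dict: "time_s": time; "joint_positions": joint angles; "joint_velocities": joint speeds; "effort": joint torques, N m; "eef_pos": TCP position; "orientation": TCP orientation; "ft_force": force on the tool from outside, world axes, zero at the start; "wrist_torque": the same for the moment, N m; "finger_gap": finger opening in m.
Only numpy, scipy, OpenCV 4.12 (cv2) and the standard library are available. Lean on these libraries where they do the work, as an engineer would, in place of code of your own. Each camera call takes 0.05 s, during which the arm holds its last target.

TASK

Check the magnetic catch of the analyser's yellow waste drawer with the orange pull gauge: hook the gauge round the drawer's upright handle, draw the gauge straight back until the green line on its white sleeve stands level with the mouth of the case, hold it there for two seconds, then ease the sleeve home without letting it snap back. Unhook the gauge and lay it gently, flat, in the wide bay of the grey tool tray. Neither drawer may come open, and everything else stays where it stands.

Things in the scene. Friction and masses are not known exactly. Their poses are not given: they have to be found in the camera images.
- gauge: orange pull gauge, 217 mm long, about 0.22 kg, lying flat: a case 120 x 28 x 26 mm (grip it across its 28 mm width, between its black ends), a ring loop at its rear (to 92 mm behind the case's middle), a sprung sleeve with a hook at its front. Origin: middle of the case's underside; x along the case towards the hook, z up, y the side on which the hook is open.
- gauge_center (a point): middle of the gauge's case, 13 mm above its underside; axes as the gauge
- gauge_rod (a joint): how far the white sleeve (16 x 12 mm) is drawn out of the case, m: 0 home (its end 6 mm out of the case), 0.085 the stop. Sprung: 0.5 N at home and 110 N per m more, so 6 N at 0.050; it flies home if let go. Black lines every 10 mm; the fifth is broad and green, level with the mouth of the case at 0.050; red beyond 0.064.
- hook_seat (a point): on the hook, where the middle of a 10 mm bar sits when the hook pulls on it: 114 mm ahead of the case's middle with the sleeve home, on the gauge's centre line, 13 mm above its underside (moves with the sleeve; axes as the gauge). The hook is a J of 6 mm rod lying flat; its shank runs along y = -12 mm, its bow reaches 125 mm ahead of the case's middle.
- hook_mouth (a point): middle of the hook's mouth, 92 mm ahead of the case's middle on its centre line (moves with the sleeve). The mouth is open to +y, between the sleeve's end (74 mm ahead) and the hook's tip, which curls back to 109 mm ahead, 15 mm out to +y. A 10 mm bar can pass in and out sideways (along y) with its axis within 11 mm of this point along x; drawing the gauge back then brings it to hook_seat.
- waste_handle (a point): middle of the upright bar of the yellow waste drawer's steel bow handle, 90 mm above the bench. The bar is 10 mm thick and free over 78 mm of height; its axis stands 48 mm in front of the drawer's front panel. Axes as the analyser: x points into the analyser (the drawer opens to -x), y left, z up. Two drawers stand side by side, the yellow one left or right; its cover is yellow from above.
- waste_drawer (a joint): how far the yellow drawer is open, m (0 shut). Its magnetic catch holds it shut up to a pull of about 9 N, then it slides out.
- supply_handle (a point): the same point of the like handle of the blue supply drawer, 150 mm to one side of the yellow one's; not to be used. The stainless analyser that holds both drawers is 280 x 316 x 165 mm; the drawer fronts stand 10 mm in front of it. A box of pipette tips on its deck reaches 225 mm above the bench.
- supply_drawer (a joint): how far the blue drawer is open, m (0 shut); the same catch
- tray_bay (a point): middle of the floor of the wide bay of the grey tool tray, 4 mm above the bench. The bay is 254 mm long (x) and 93 mm wide (y) inside; the tray's walls rise 34 mm above the bench and the wall between the bays 30 mm. The narrow bay, on the +y side, holds a blue screwdriver. The tray does not move.
- reagent_bottle_mid (a point): middle of an upright amber bottle, 56 mm across, 140 mm tall, that stands near the gauge
- vial_box_mid (a point): middle of a white vial box, 70 x 50 mm, 36 mm tall, on the bench near the gauge
- cuvette_box_mid (a point): middle of a cuvette box, 84 x 64 mm, 37 mm tall, on the bench in front of the yellow drawer, under the line of pull
- tube_rack_mid (a point): 50 mm above the bench in the middle of a blue rack of sample tubes, 130 x 60 mm, 104 mm tall, on the bench in front of the blue drawer, its long side along the line of pull
- wash_bottle_mid (a point): middle of a white bottle, 68 mm across, 165 mm tall, right of the analyser
- screwdriver_grip (a point): handle of the screwdriver (180 mm long) in the narrow bay of the tray; leave it there

How it is judged (in metres and radians):
On the way, in this order (a step that is already met when the one before it is completed fails the run):
1. the gauge, hooked on the yellow drawer's handle, is held drawn out with the green line level with the mouth of its case (50 mm, within 5 mm) for 1.2 s (value of joint gauge_rod between 0.045 and 0.055 m and horizontal distance between hook_seat and waste_handle below 0.008 m and z of hook_seat in the frame of waste_handle between -0.04 and 0.04 m), for 1.2 s.
2. the sleeve is home (within 5 mm) and the hook is off the handle (40 mm or more from it) (value of joint gauge_rod below 0.005 m and distance between hook_seat and waste_handle above 0.04 m), for 0.1 s.
At the end, for the whole second after the job is handed in: The gauge lies flat (within 7 degrees), at rest and let go on the floor of the wide bay, either way round (case's middle within 45 mm of the bay's middle along it, 40 mm across, at most 20 mm above the floor), sleeve home (within 5 mm); both drawers shut (within 4 mm) (x of gauge_center in the frame of tray_bay between -0.045 and 0.045 m and y of gauge_center in the frame of tray_bay between -0.04 and 0.04 m and z of gauge_center in the frame of tray_bay below 0.02 m and angle between gauge_center's own z axis and vertical below 0.12 rad and value of joint gauge_rod below 0.005 m and linear speed of gauge below 0.02 m/s and value of joint each of waste_drawer, supply_drawer below 0.004 m); the robot touches nothing.
It fails at once if a drawer comes open (more than 4 mm) (value of joint any of waste_drawer, supply_drawer above 0.004 m).
It fails at once if the sleeve snaps back (faster than 0.4 m/s) (velocity of joint gauge_rod below -0.4 m/s).
It fails at once if the gauge is dropped or thrown into the tray (faster than 0.5 m/s less than 70 mm above the bay's floor) (x of gauge_center in the frame of tray_bay between -0.045 and 0.045 m and y of gauge_center in the frame of tray_bay between -0.04 and 0.04 m and z of gauge_center in the frame of tray_bay below 0.07 m and linear speed of gauge above 0.5 m/s).
It fails at once if a bystander is pushed more than 25 mm from its place or tipped over (0.4 rad); the screwdriver is moved more than 40 mm (distance of any of reagent_bottle_mid, vial_box_mid, cuvette_box_mid, tube_rack_mid, wash_bottle_mid from where it was at the start of the episode above 0.025 m or angle between any of reagent_bottle_mid, vial_box_mid, cuvette_box_mid, tube_rack_mid, wash_bottle_mid's own z axis and vertical above 0.4 rad or distance of screwdriver_grip from where it was at the start of the episode above 0.04 m).
It also fails if it takes over 58 s, if anything falls off the work surface, if the arm or the gripper's body presses on something with over 40 N, if the wrist force passes 120 N, or if a joint passes its speed limit or range.

## Working session

There is one attempt and no reset: what is moved stays moved. The work goes in short steps, Python scripts to look and compute and a tool call to move; the robot and the scene stay as the last step left them, time stands still between calls to the robot, and variables do not carry over. Pictures are saved under pics/ and viewed, and the job is handed in when it is done.

Besides the shell and the picture viewer there is one more tool, called after "Emit:" in YAML: its name, and indented under it one key for each argument. servo_tool: Moves the arm, as the interface text tells. Its arguments: {"type":"object","properties":{"steps":{"type":"array","items":{"type":"array","items":{"type":"array","items":{"type":"number"}}}}},"required":["steps"]}

```bash
ls; mkdir -p pics; python3 - <<'E'
from plant import get_obs, optics, arm
import cv2
o=get_obs();print(o)
for n in("scene","side","wrist"):
    c=optics.calibration(n);print(n,c)
    cv2.imwrite(f"pics/a_{n}.png",optics.get_image(n)[:,:,::-1])
E
```

```text
pics
{'time_s': 0.0, 'joint_positions': array([-7.00966351e+01,  7.51276726e+00,  8.53295529e+01,  1.46764985e-03,
        8.72614250e+01, -4.89269623e+00]), 'joint_velocities': array([-0.10110534, -0.06635154,  0.02297383,  0.07303361,  0.04785311,
       -0.06112859]), 'effort': array([-1.24058803e-03, -5.69409835e+01, -5.00546622e+01, -3.64448370e-04,
        1.50090567e-02, -1.78849660e-05]), 'eef_pos': array([ 0.25148961, -0.54418286,  0.24726618]), 'orientation': array([-1.79896758e+02, -1.03089156e-02,  2.47959804e+01]), 'ft_force': array([ 0.23701711, -0.22998511,  0.31818189]), 'wrist_torque': array([ 0.00518709, -0.04314475, -0.01453584]), 'finger_gap': 0.0854772696554005}
scene {'intrinsics': array([[388.72006673,   0.        , 317.71949371],
       [  0.        , 388.72006673, 200.83914078],
       [  0.        ,   0.        ,   1.        ]]), 'rvec': array([ 2.22567464,  0.65998963, -0.30391499]), 'tvec': array([-0.42958489, -0.12987845,  1.30188635])}
side {'intrinsics': array([[475.36685137,   0.        , 316.43008256],
       [  0.        , 475.36685137, 201.40901725],
       [  0.        ,   0.        ,   1.        ]]), 'rvec': array([ 2.00170303, -0.8180068 ,  0.4828168 ]), 'tvec': array([-0.37511854,  0.25071931,  1.23881442])}
wrist {'intrinsics': array([[284.34646094,   0.        , 318.65427616],
       [  0.        , 284.34646094, 203.38979088],
       [  0.        ,   0.        ,   1.        ]]), 'rvec': array([-2.44565121,  1.56415629,  0.22034197]), 'tvec': array([-0.59711504, -0.03583225,  0.37904269])}
```

View pics/a_scene.png

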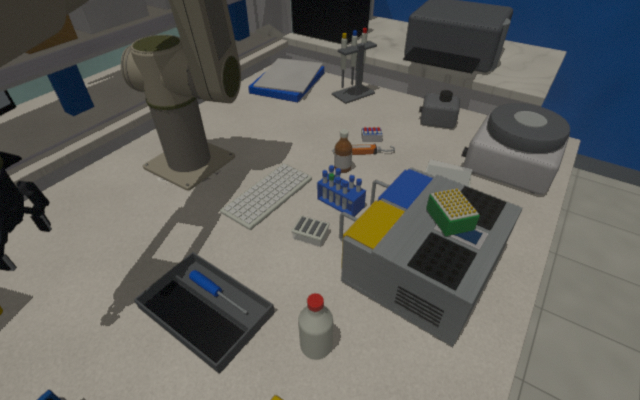

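View pics/a_side.png

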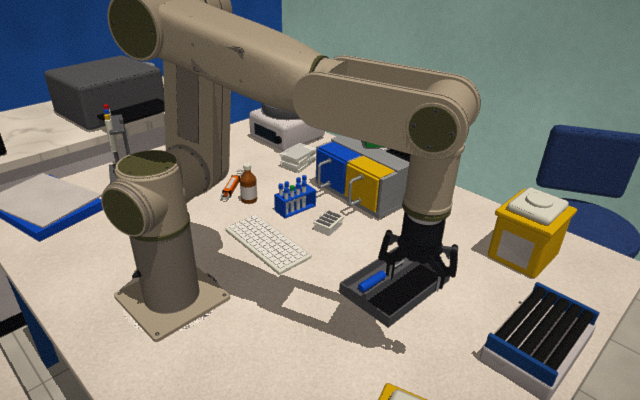

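View pics/a_wrist.png

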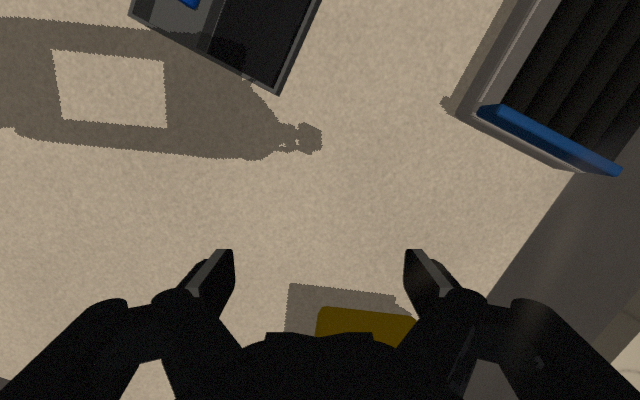

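```bash
cat > h.py <<'E'
import numpy as np, cv2
from scipy.spatial.transform import Rotation as R
def cal(n,c=None):
    if c is None:
        from plant import optics
        c=optics.calibration(n)
    return np.array(c["intrinsics"]),R.from_rotvec(np.ravel(c["rvec"])).as_matrix(),np.ravel(c["tvec"])
def pix2z(n,uv,z,c=None):
    K,M,t=cal(n,c); C=-M.T@t
    d=M.T@np.linalg.inv(K)@np.array([uv[0],uv[1],1.]); return C+d*(z-C[2])/d[2]
def proj(n,P,c=None):
    K,M,t=cal(n,c); q=K@(M@np.array(P).reshape(-1,3).T+t[:,None]); return (q[:2]/q[2]).T
def crop(f,out,x0,y0,x1,y1,s):
    im=cv2.imread(f)[y0:y1,x0:x1]; cv2.imwrite(out,cv2.resize(im,None,fx=s,fy=s,interpolation=cv2.INTER_CUBIC))
E
python3 - <<'E'
from h import *
crop("pics/a_scene.png","pics/c1.png",310,110,430,200,6)
crop("pics/a_scene.png","pics/c2.png",280,160,440,280,5)
crop("pics/a_side.png","pics/c3.png",210,130,400,240,4)
crop("pics/a_scene.png","pics/c4.png",130,250,280,370,5)
E
```

```text
(no output)
```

View pics/c1.png

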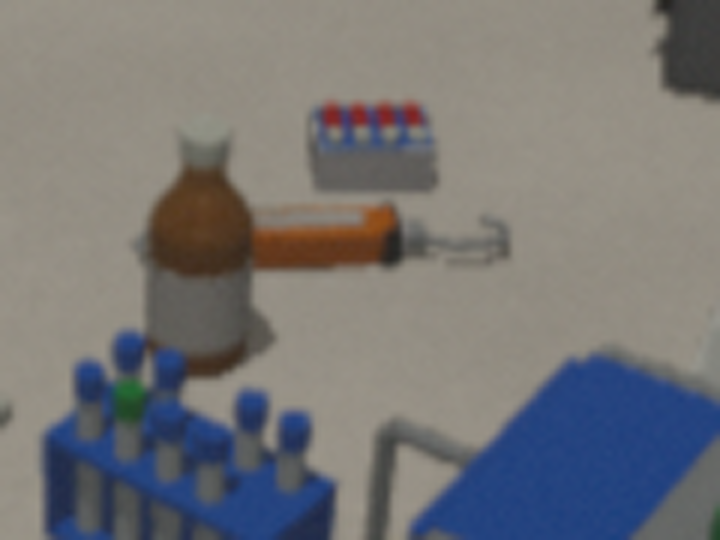

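View pics/c2.png

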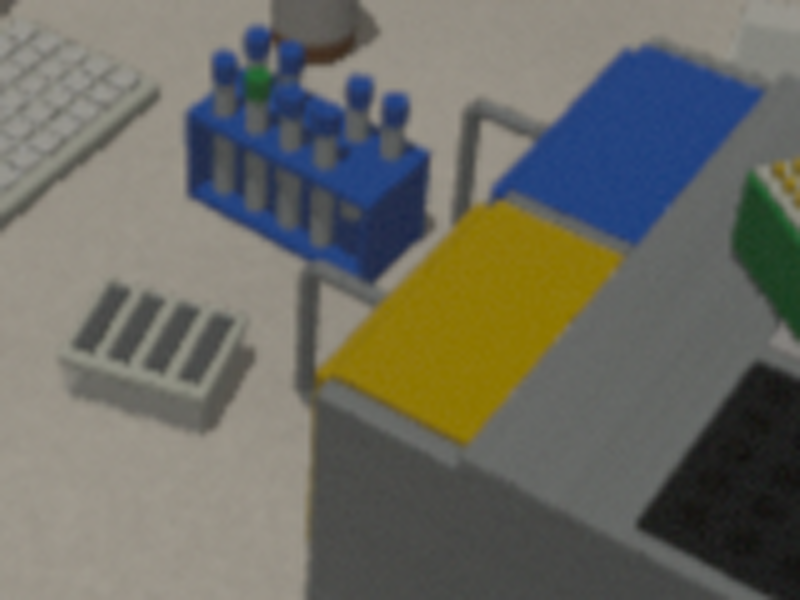

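View pics/c3.png

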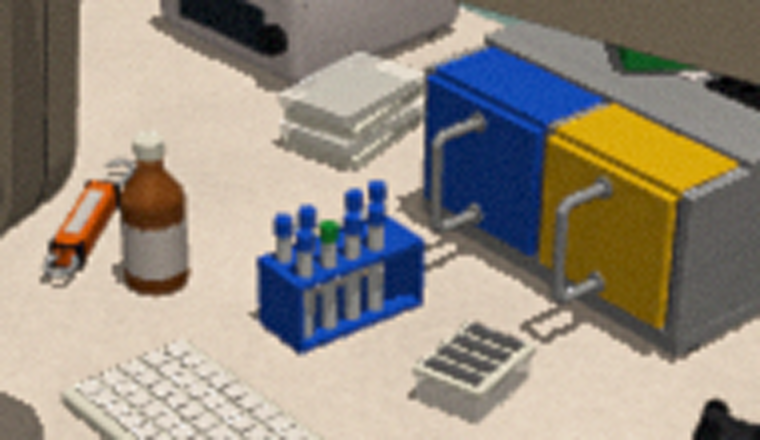

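View pics/c4.png

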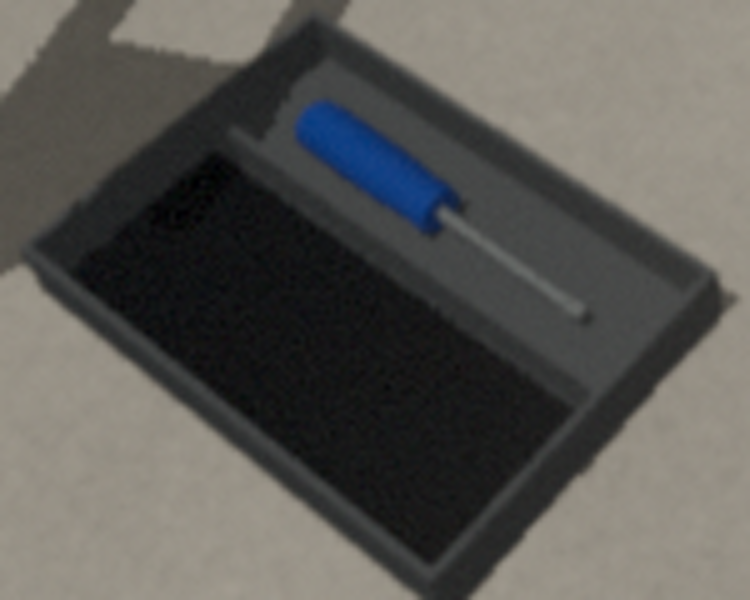

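```bash
python3 - <<'E'
from h import *
def c1(u,v):return(310+u/6,110+v/6)
def c2(u,v):return(280+u/5,160+v/5)
def c3(u,v):return(210+u/4,130+v/4)
def c4(u,v):return(130+u/5,250+v/5)
def p(l,n,uv,z):print(l,np.round(pix2z(n,uv,z),4))
p("hook bow",'scene',c1(508,238),.013)
p("ring back scene",'scene',c1(135,243),.013)
p("ring back side",'side',c3(48,278),.013)
p("hook side",'side',c3(120,165),.013)
p("case front top far",'scene',c1(396,206),.026)
p("case front top near",'scene',c1(382,236),.026)
p("case rear top L side",'side',c3(50,240),.026)
p("case rear top R side",'side',c3(80,246),.026)
p("case front top L side",'side',c3(93,182),.026)
p("case front top R side",'side',c3(120,186),.026)
p("bottle base side",'side',c3(155,285),0)
p("bottle base scene",'scene',c1(200,370),0)
p("bottle top side",'side',c3(148,138),.14); p("bottle top scene",'scene',c1(205,130),.14)
for z in(.129,.135): 
  p("yh top scene",'scene',c2(313,270),z); p("bh top scene",'scene',c2(478,106),z)
  p("yh top side",'side',c3(562,205),z); p("bh top side",'side',c3(436,137),z)
p("yh bot scene",'scene',c2(303,392),.045)
p("yh bot side",'side',c3(564,295),.046); p("bh bot side",'side',c3(438,222),.046)
p("yellow cover corners",'scene',c2(318,380),.165)
p("  ",'scene',c2(470,205),.165)
p("  ",'scene',c2(465,440),.165)
p(" blue ",'scene',c2(630,48),.165)
for q in[(225,145),(575,405),(435,565)]:p("bay",'scene',c4(*q),.032)
for q in[(315,20),(718,278),(435,570),(35,250)]:p("tray outer",'scene',c4(*q),.034)
for q in[(110,280),(245,315),(200,395),(60,358)]:p("cuv",'scene',c2(*q),.037)
for q in[(190,110),(360,190),(428,155),(270,70)]:p("rack",'scene',c2(*q),.08)
p("vial",'scene',c1(375,140),.036)
E
```

```text
hook bow [0.5533 0.4181 0.013 ]
ring back scene [0.3775 0.2997 0.013 ]
ring back side [0.3689 0.2963 0.013 ]
hook side [0.5393 0.4189 0.013 ]
case front top far [0.4929 0.3948 0.026 ]
case front top near [0.4999 0.3637 0.026 ]
case rear top L side [0.3958 0.3292 0.026 ]
case rear top R side [0.4087 0.303  0.026 ]
case front top L side [0.4867 0.3892 0.026 ]
case front top R side [0.5001 0.3662 0.026 ]
bottle base side [0.441  0.2418 0.    ]
bottle base scene [0.4601 0.2328 0.    ]
bottle top side [0.4462 0.2454 0.14  ]
bottle top scene [0.4498 0.2451 0.14  ]
yh top scene [ 0.6227 -0.0571  0.129 ]
bh top scene [0.6323 0.0961 0.129 ]
yh top side [ 0.6284 -0.0539  0.129 ]
bh top side [0.6389 0.0983 0.129 ]
yh top scene [ 0.6257 -0.0626  0.135 ]
bh top scene [0.6352 0.0891 0.135 ]
yh top side [ 0.6201 -0.0607  0.135 ]
bh top side [0.6305 0.0902 0.135 ]
yh bot scene [ 0.6216 -0.0593  0.045 ]
yh bot side [ 0.6308 -0.0604  0.046 ]
bh bot side [0.6411 0.0953 0.046 ]
yellow cover corners [ 0.6765 -0.1469  0.165 ]
   [ 0.6798 -0.013   0.165 ]
   [ 0.744  -0.1431  0.165 ]
 blue  [0.6935 0.1384 0.165 ]
bay [ 0.3573 -0.3678  0.032 ]
bay [ 0.582  -0.3794  0.032 ]
bay [ 0.5814 -0.4607  0.032 ]
tray outer [ 0.3376 -0.2925  0.034 ]
tray outer [ 0.5952 -0.3001  0.034 ]
tray outer [ 0.5837 -0.4626  0.034 ]
tray outer [ 0.3322 -0.4536  0.034 ]
cuv [ 0.4885 -0.039   0.037 ]
cuv [ 0.564 -0.022  0.037]
cuv [ 0.5751 -0.083   0.037 ]
cuv [ 0.4999 -0.1007  0.037 ]
rack [0.4744 0.0622 0.08  ]
rack [0.588  0.0547 0.08  ]
rack [0.605  0.0999 0.08  ]
rack [0.4931 0.1176 0.08  ]
vial [0.4574 0.4359 0.036 ]
```

```bash
cat >> h.py <<'E'
def rel(target,yaw,rpy=None,pos=None):
    from plant import get_obs
    o=get_obs(); p=np.array(o["eef_pos"]) if pos is None else pos
    M=R.from_euler('xyz',o["orientation"] if rpy is None else rpy,degrees=True)
    T=R.from_euler('xyz',[180,0,yaw],degrees=True)
    d=M.inv().apply(np.array(target)-p)*100
    w=(M.inv()*T).as_rotvec()
    print("t",round(o["time_s"],2),"pos",np.round(p,4),"rpy",np.round(o["orientation"],2),"F",np.round(o["ft_force"],1),"gap",round(o["finger_gap"],4))
    print("shift cm",np.round(d,2),"norm",round(np.linalg.norm(d),2),"rot",np.round(w,3))
E
python3 - <<'E'
from h import *
rel([.42,-.1,.27],24.8)
K,M,t=cal('wrist');C=-M.T@t;print("cam",C, M[2])
E
```

```text
t 0.15 pos [ 0.2515 -0.5443  0.2475] rpy [-1.7992e+02 -1.0000e-02  2.4800e+01] F [-0.3 -0.1  0.1] gap 0.0856
shift cm [ 33.93 -33.27  -2.2 ] norm 47.57 rot [-0.001 -0.     0.   ]
cam [ 0.31294801 -0.51444638  0.37290424] [-0.24796849 -0.11161486 -0.96231687]
```

Emit:
servo_tool:
  steps:
    - [[0,0,0,3.8,-3.7,-0.3,0.0],[0,0,0,3.8,-3.7,-0.3,0.0],[0,0,0,3.8,-3.7,-0.3,0.0],[0,0,0,3.8,-3.7,-0.3,0.0],[0,0,0,3.8,-3.7,-0.3,0.0],[0,0,0,3.8,-3.7,-0.3,0.0],[0,0,0,3.8,-3.7,-0.3,0.0],[0,0,0,3.8,-3.7,-0.1,0.0],[0,0,0,3.8,-3.7,0,0.0]]

```text
time_s: 1.27
eef_pos: [0.425, -0.0873, 0.2681]
orientation: [-179.7, -0.1, 24.4]
ft_force: [0.5, -1.8, -1.1]
finger_gap: 0.0854
```

```bash
python3 - <<'E'
from h import *
rel([.455,.335,.26],34)
E
```

```text
t 1.27 pos [ 0.425  -0.0873  0.2681] rpy [-1.7969e+02 -6.0000e-02  2.4370e+01] F [ 0.5 -1.8 -1.1] gap 0.0854
shift cm [ 20.16 -37.22   1.03] norm 42.34 rot [-0.005 -0.002 -0.168]
```

Emit:
servo_tool:
  steps:
    - [[0,0,0,2.5,-4.65,0.1,0.3],[0,0,0,2.5,-4.65,0.1,0.3],[0,0,0,2.5,-4.65,0.1,0.3],[0,0,0,2.5,-4.65,0.1,0.3],[0,0,0,2.5,-4.65,0.1,0.3],[0,0,0,2.5,-4.65,0.1,0.3],[0,0,0,2.5,-4.65,0.1,0.3],[0,0,-0.15,1.5,-2.5,0.1,0.3],[0,0,0,0,0,0,0.3]]

```text
time_s: 2.4
eef_pos: [0.4508, 0.3273, 0.2598]
orientation: [-179.7, -0.0, 33.5]
ft_force: [0.2, -0.7, 0.4]
finger_gap: 0.0597
```

```bash
python3 - <<'E'
from h import *
from plant import optics
rel([.47,.346,.1],34)
import json
c=optics.calibration('wrist')
cv2.imwrite("pics/b_wrist.png",optics.get_image('wrist')[:,:,::-1])
json.dump({k:np.array(v).tolist() for k,v in c.items()},open("cb.json","w"))
E
```

```text
t 2.4 pos [0.4508 0.3273 0.2598] rpy [-1.7972e+02 -4.0000e-02  3.3460e+01] F [ 0.2 -0.7  0.4] gap 0.0597
shift cm [ 2.62 -0.43 15.98] norm 16.2 rot [-0.005 -0.001 -0.009]
```

View pics/b_wrist.png

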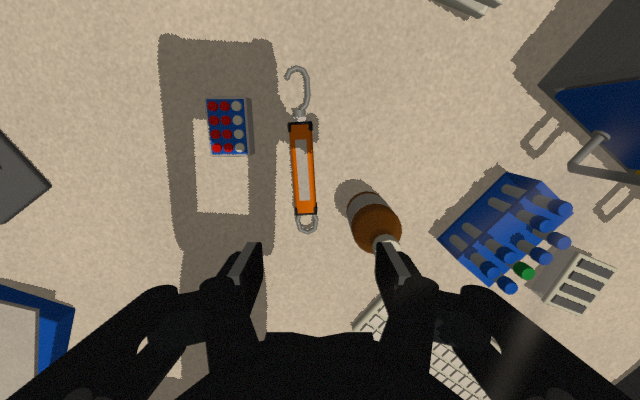

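```bash
python3 - <<'E'
from h import *
crop("pics/b_wrist.png","pics/b1.png",200,55,340,245,3.15*1)
E
```

```text
(no output)
```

View pics/b1.png

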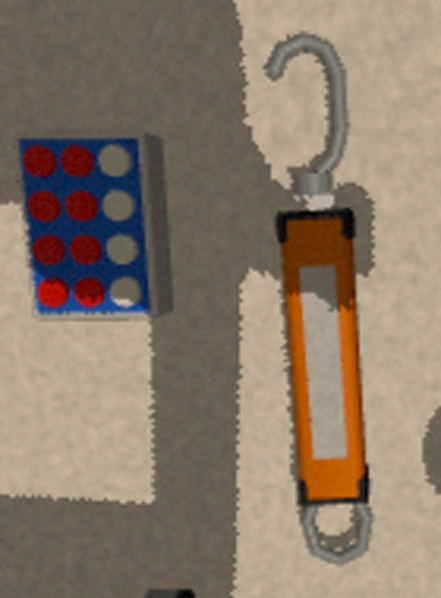

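```bash
python3 - <<'E'
from h import *
import json
c=json.load(open("cb.json"));s=3.15
f=lambda u,v,z:pix2z('wrist',(200+u/s,55+v/s),z,c)
L=[f(279,215,.026),f(354,212,.026),f(368,502,.026),f(300,502,.026)]
print(np.round(L,4))
m=np.mean(L,0);d=(L[0]+L[1]-L[2]-L[3])/2;print("mid",m,"len",np.hypot(*d[:2]),"yaw",np.degrees(np.arctan2(d[1],d[0])))
b=f(312,33,.013);r=f(338,563,.013);print(b,r,np.hypot(*(b-r)[:2]),np.degrees(np.arctan2(*(b-r)[1::-1])))
vb=[f(20,140,.036),f(150,137,.036),f(157,318,.036) ,f(36,315,.036)]
print("vial",np.round(vb,4))
yaw=np.radians(34.);R2=np.array([[np.cos(yaw),np.sin(yaw)],[-np.sin(yaw),np.cos(yaw)]])
print("vial in gauge", (np.array(vb)-m)[:,:2]@R2.T)
print("bottle",R2@(np.array([.448,.2445])-m[:2]))
E
```

```text
[[0.486  0.3982 0.026 ]
 [0.5029 0.3746 0.026 ]
 [0.4077 0.3055 0.026 ]
 [0.3919 0.3294 0.026 ]]
mid [0.44715303 0.35196146 0.026     ] len 0.11710033152126899 yaw 36.063564922071954
[0.54878308 0.42401177 0.013     ] [0.37291911 0.29882041 0.013     ] 0.21587267630898535 35.445724133454135
vial [[0.4566 0.4909 0.036 ]
 [0.4839 0.4514 0.036 ]
 [0.4279 0.4165 0.036 ]
 [0.403  0.4563 0.036 ]]
vial in gauge [[0.08558232 0.10991491]
 [0.08613091 0.06190546]
 [0.02013885 0.06430995]
 [0.02171726 0.11117921]]
bottle [-0.05938952 -0.08956321]
```

```bash
python3 - <<'E'
from h import *
rel([.448,.3525,.022],35.8)
E
```

```text
t 2.45 pos [0.4509 0.3263 0.2599] rpy [-1.7974e+02 -3.0000e-02  3.3300e+01] F [-0.4  0.1  0. ] gap 0.0604
shift cm [ 1.19 -2.24 23.8 ] norm 23.93 rot [-0.005 -0.001 -0.044]
```

Emit:
servo_tool:
  steps:
    - [[-0.005,0,-0.044,1.2,-2.25,3,0.35],[0,0,0,0,0,5,0.35],[0,0,0,0,0,5,0.35],[0,0,0,0,0,3,0.35],[0,0,0,0,0,0,0.35]]

```text
time_s: 3.08
eef_pos: [0.4505, 0.3468, 0.0975]
orientation: [179.9, -0.1, 35.0]
ft_force: [-0.1, 0.5, 1.3]
finger_gap: 0.0553
```

```bash
python3 - <<'E'
from h import *
from plant import optics
rel([.448,.3525,.022],35.8)
import json
c=optics.calibration('wrist')
cv2.imwrite("pics/d_wrist.png",optics.get_image('wrist')[:,:,::-1])
json.dump({k:np.array(v).tolist() for k,v in c.items()},open("cd.json","w"))
E
```

```text
t 3.08 pos [0.4505 0.3468 0.0975] rpy [ 1.7985e+02 -1.4000e-01  3.5010e+01] F [-0.1  0.5  1.3] gap 0.0553
shift cm [ 0.1  -0.63  7.55] norm 7.58 rot [ 0.003 -0.002 -0.014]
```

View pics/d_wrist.png

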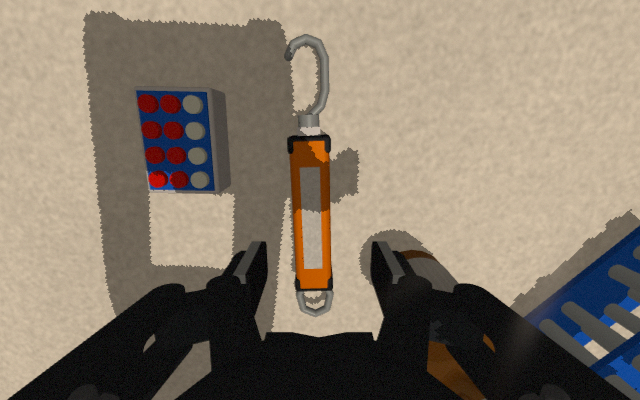

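```bash
python3 - <<'E'
from h import *
import json
c=json.load(open("cd.json"))
f=lambda u,v,z:pix2z('wrist',(u,v),z,c)
L=[f(289,138,.026),f(330,138,.026),f(331,289,.026),f(297,289,.026)]
m=np.mean(L,0);d=(L[0]+L[1]-L[2]-L[3])/2;print("mid",m,"len",np.hypot(*d[:2]),"yaw",np.degrees(np.arctan2(d[1],d[0])),np.linalg.norm(L[0]-L[1]))
b=f(309,35,.013);r=f(316,316,.013);print(b,r,np.hypot(*(b-r)[:2]),np.degrees(np.arctan2(*(b-r)[1::-1])))
E
```

```text
mid [0.44764501 0.35289702 0.026     ] len 0.11583814951004394 yaw 36.23879883109087 0.027728783789968188
[0.54797002 0.42483575 0.013     ] [0.37331754 0.29764535 0.013     ] 0.2160575963061881 36.06392230597118
```

Emit:
servo_tool:
  steps:
    - [[0,0,-0.018,0.1,-0.65,2,0.35],[0,0,0,0,0,3,0.35],[0,0,0,0,0,2.2,0.35],[0,0,0,0,0,0.2,0.35],[0,0,0,0,0,0,0.35]]

```text
time_s: 3.75
eef_pos: [0.4538, 0.3569, 0.0296]
orientation: [179.8, -1.0, 36.1]
ft_force: [-0.7, 0.9, -0.0]
finger_gap: 0.0556
```

```bash
python3 - <<'E'
from h import *
rel([.4478,.3527,.021],36)
E
```

```text
t 3.75 pos [0.4538 0.3569 0.0296] rpy [179.81  -1.02  36.06] F [-0.7  0.9 -0. ] gap 0.0556
shift cm [-0.75 -0.02  0.84] norm 1.13 rot [ 0.003 -0.018  0.001]
```

Emit:
servo_tool:
  steps:
    - [[0.003,-0.018,0,-0.7,0,0.8,0.35],[0,0,0,0,0,0,0.35],[0,0,0,0,0,0,0.35]]

```text
time_s: 4.12
eef_pos: [0.4494, 0.3536, 0.0235]
orientation: [180.0, -0.1, 36.1]
ft_force: [-0.4, 0.1, 0.2]
finger_gap: 0.0554
```

```bash
python3 - <<'E'
from h import *
rel([.4478,.3527,.021],36)
E
```

```text
t 4.12 pos [0.4494 0.3536 0.0235] rpy [ 1.7998e+02 -1.4000e-01  3.6070e+01] F [-0.4  0.1  0.2] gap 0.0554
shift cm [-0.18 -0.02  0.25] norm 0.31 rot [ 0.    -0.002  0.001]
```

Good enough; close, then lift slightly.

Emit:
servo_tool:
  steps:
    - [[0,0,0,0,0,0.1,0.6],[0,0,0,0,0,0,0.8],[0,0,0,0,0,0,1.0],[0,0,0,0,0,0,1.0],[0,0,0,0,0,0,1.0],[0,0,0,0,0,0,1.0],[0,0,0,0,0,0,1.0]]

```text
time_s: 5.0
eef_pos: [0.4498, 0.3539, 0.0232]
orientation: [180.0, -0.2, 36.1]
ft_force: [-0.9, 0.5, 0.0]
finger_gap: 0.0265
```

```bash
python3 - <<'E'
from h import *
rel([.4478,.3527,.021],36)
E
```

```text
t 5.0 pos [0.4498 0.3539 0.0232] rpy [179.99  -0.2   36.06] F [-0.9  0.5  0. ] gap 0.0265
shift cm [-0.23 -0.02  0.21] norm 0.32 rot [ 0.    -0.003  0.001]
```

Emit:
servo_tool:
  steps:
    - [[0,0,0,0,0,-2,1.0],[0,0,0,0,0,-4,1.0],[0,0,0,0,0,-5,1.0],[0,0,0,0,0,-5,1.0],[0,0,0,0,0,-4,1.0],[0,0,0,0,0,-2,1.0]]

```text
time_s: 5.75
eef_pos: [0.4473, 0.3522, 0.2538]
orientation: [180.0, -0.0, 36.1]
ft_force: [0.9, -0.4, -2.7]
finger_gap: 0.0269
```

```bash
python3 - <<'E'
from h import *
from plant import optics
rel([.47,-.10,.23],-3.8)
cv2.imwrite("pics/e_wrist.png",optics.get_image('wrist')[:,:,::-1])
E
```

```text
t 5.75 pos [0.4473 0.3522 0.2538] rpy [ 1.7999e+02 -5.0000e-02  3.6060e+01] F [ 0.9 -0.4 -2.7] gap 0.0269
shift cm [-24.79  37.89   2.37] norm 45.34 rot [-0.    -0.001  0.696]
```

View pics/e_wrist.png

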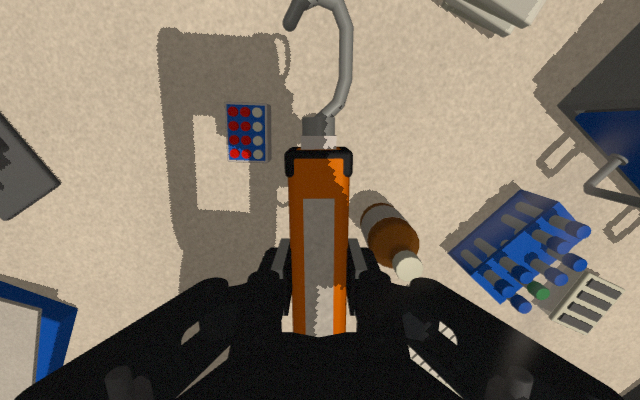

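Emit:
servo_tool:
  steps:
    - [[0,0,0,-3.1,4.75,0.2,1.0],[0,0,0,-3.1,4.75,0.2,1.0],[0,0,0,-3.1,4.75,0.2,1.0],[0,0,0,-3.1,4.75,0.2,1.0],[0,0,0,-3.1,4.75,0.2,1.0],[0,0,0,-3.1,4.75,0.2,1.0],[0,0,0,-3.1,4.75,0.2,1.0],[0,0,0.17,-3.1,4.75,0.2,1.0],[0,0,0.17,0,0,0,1.0],[0,0,0.17,0,0,0,1.0],[0,0,0.17,0,0,0,1.0],[0,0,0,0,0,0,1.0]]

```text
time_s: 7.3
eef_pos: [0.4687, -0.1147, 0.2423]
orientation: [-179.8, -0.5, -4.0]
ft_force: [1.0, 0.2, -2.0]
finger_gap: 0.0269
```

```bash
python3 - <<'E'
from h import *
from plant import optics
rel([.47,-.10,.23],-3.8)
import json
c=optics.calibration('wrist')
cv2.imwrite("pics/f_wrist.png",optics.get_image('wrist')[:,:,::-1])
json.dump({k:np.array(v).tolist() for k,v in c.items()},open("cf.json","w"))
cv2.imwrite("pics/f_scene.png",optics.get_image('scene')[:,:,::-1])
E
```

```text
t 7.3 pos [ 0.4687 -0.1147  0.2423] rpy [-179.77   -0.49   -4.04] F [ 1.   0.2 -2. ] gap 0.0269
shift cm [ 0.02 -1.47  1.23] norm 1.92 rot [-0.004 -0.009 -0.004]
```

View pics/f_wrist.png

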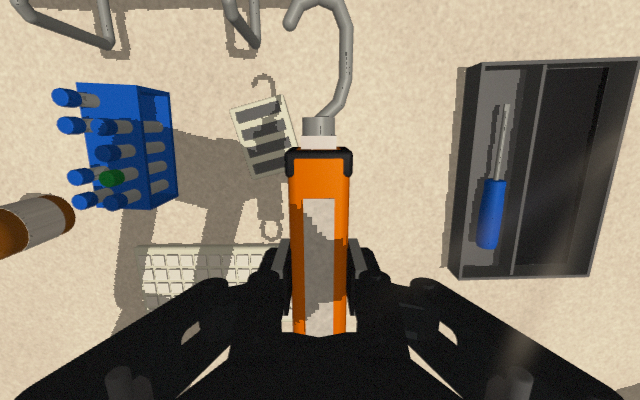

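View pics/f_scene.png

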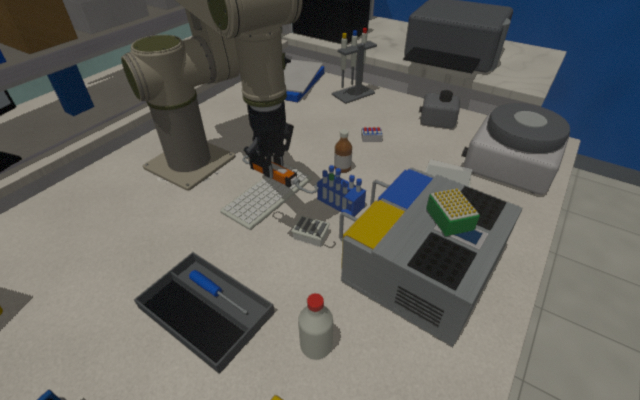

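```bash
python3 - <<'E'
from h import *
import json
c=json.load(open("cf.json"))
f=lambda u,v,z:np.round(pix2z('wrist',(u,v),z,c),4)
o=np.array([.4687,-.1147,.2423])
print("case front edge rel", f(319,149,.2453)-o, f(288,149,.2453)-o,f(351,149,.2453)-o, "hook bow",f(318,0,.2323)-o)
crop("pics/f_wrist.png","pics/f1.png",180,0,300,90,6)
crop("pics/f_wrist.png","pics/f2.png",430,40,640,290,2.4)
E
```

```text
case front edge rel [ 0.0568 -0.003   0.003 ] [0.0577 0.0102 0.003 ] [ 0.0558 -0.0166  0.003 ] hook bow [ 0.1165 -0.0068 -0.01  ]
```

View pics/f1.png

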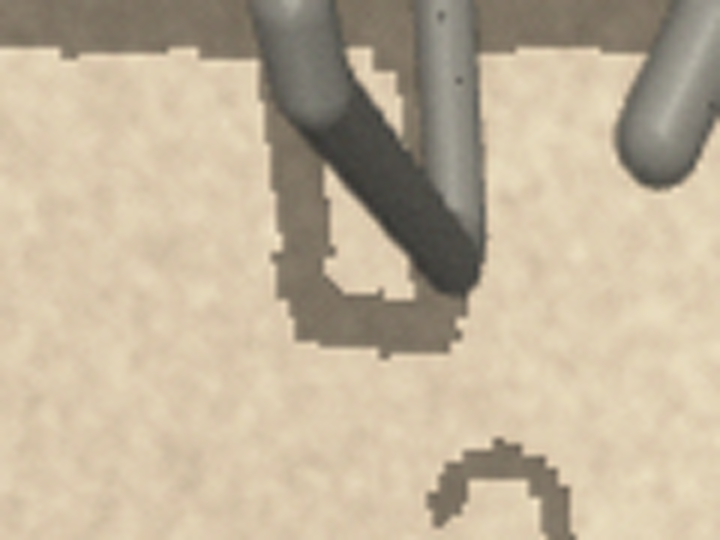

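View pics/f2.png

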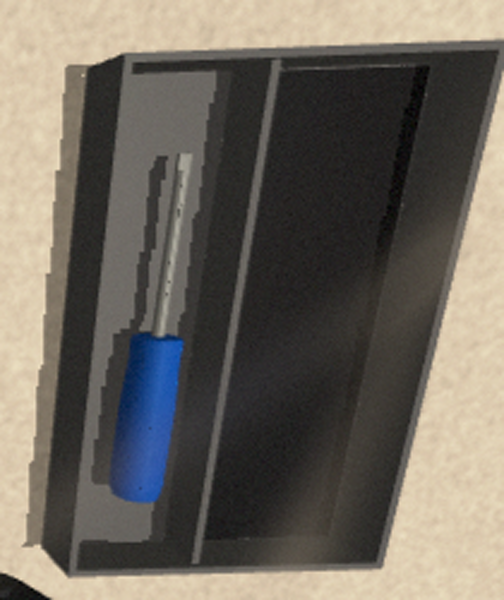

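```bash
python3 - <<'E'
from h import *
import json
c=json.load(open("cf.json"))
f=lambda u,v,z:np.round(pix2z('wrist',(u,v),z,c),4)
g=lambda u,v,z:f(180+u/6,v/6,z)
print("bot",g(452,262,.050),"top",g(318,95,.132))
for P in ([.625,-.058],[.622,-.058],[.628,-.058],[.625,-.055],[.625,-.061]):
  q=proj('wrist',[[*P,.05],[*P,.13]],c); print(P,(q-[180,0])*6)
t=lambda u,v,z:f(430+u/2.4,40+v/2.4,z)
print("tray top outer",t(126,55,.034),t(504,45,.034),t(380,568,.034),t(70,575,.034))
print("div",t(275,62,.030),t(197,562,.030))
print("floor far right", t(420,68,.004),"floor div",t(275,68,.03))
# side/scene bars again
for n in('scene','side'):
  print(n,proj(n,[[.625,-.058,.05],[.625,-.058,.13],[.625,-.058,.09]]))
E
```

```text
bot [ 0.619  -0.0593  0.05  ] top [ 0.6167 -0.0607  0.132 ]
[0.625, -0.058] [[439.50237274 222.48724129]
 [290.42158971  25.36660255]]
[0.622, -0.058] [[441.85722387 242.49485767]
 [294.21357125  53.5301023 ]]
[0.628, -0.058] [[437.13441968 202.36830647]
 [286.60063833  -3.01205964]]
[0.625, -0.055] [[421.6729972  223.93741667]
 [266.01774341  27.42232384]]
[0.625, -0.061] [[457.34054973 221.03635003]
 [314.84196228  23.30948913]]
tray top outer [ 0.5872 -0.2968  0.034 ] [ 0.5793 -0.4633  0.034 ] [ 0.3205 -0.4548  0.034 ] [ 0.3276 -0.2873  0.034 ]
div [ 0.5801 -0.3662  0.03  ] [ 0.3285 -0.3583  0.03  ]
floor far right [ 0.5758 -0.4558  0.004 ] floor div [ 0.5776 -0.3665  0.03  ]
scene [[342.10081794 237.27087131]
 [343.2757611  214.27653224]
 [342.67174343 226.09751868]]
side [[349.36384085 203.07238596]
 [350.78025484 181.79698819]
 [350.06238067 192.5798939 ]]
```

```bash
python3 - <<'E'
from h import *
rel([.498,-.10,.105],-3.8)
E
```

```text
t 7.4 pos [ 0.4688 -0.1146  0.2423] rpy [-179.77   -0.5    -3.84] F [ 0.2 -0.1 -1.9] gap 0.0266
shift cm [ 2.69 -1.6  13.76] norm 14.11 rot [-0.004 -0.009 -0.001]
```

Emit:
servo_tool:
  steps:
    - [[-0.004,-0.009,0,0,-0.8,2.5,1.0],[0,0,0,0,-0.8,4,1.0],[0,0,0,0,0,4,1.0],[0,0,0,1,0,2.8,1.0],[0,0,0,1.6,0,0.5,1.0],[0,0,0,0,0,0,1.0]]

```text
time_s: 8.15
eef_pos: [0.4971, -0.0986, 0.1017]
orientation: [179.9, -0.1, -2.5]
ft_force: [-0.7, 0.9, -1.5]
finger_gap: 0.0269
```

```bash
cat > snap.py <<'E'
import sys,json
from h import *
from plant import optics
tag=sys.argv[1]; cams=sys.argv[2].split(',')
rel(eval(sys.argv[3]),float(sys.argv[4]))
for n in cams:
    c=optics.calibration(n)
    cv2.imwrite(f"pics/{tag}_{n}.png",optics.get_image(n)[:,:,::-1])
    json.dump({k:np.array(v).tolist() for k,v in c.items()},open(f"{tag}_{n}.json","w"))
E
python3 snap.py g wrist,scene,side "[.498,-.10,.105]" -3.8
python3 - <<'E'
from h import *
crop("pics/g_scene.png","pics/g1.png",270,160,390,260,6)
crop("pics/g_side.png","pics/g2.png",300,140,440,250,5)
E
```

```text
t 8.15 pos [ 0.4971 -0.0986  0.1017] rpy [ 1.7994e+02 -1.2000e-01 -2.4800e+00] F [-0.7  0.9 -1.5] gap 0.0269
shift cm [ 0.1   0.14 -0.33] norm 0.37 rot [ 0.001 -0.002  0.023]
```

View pics/g_wrist.png

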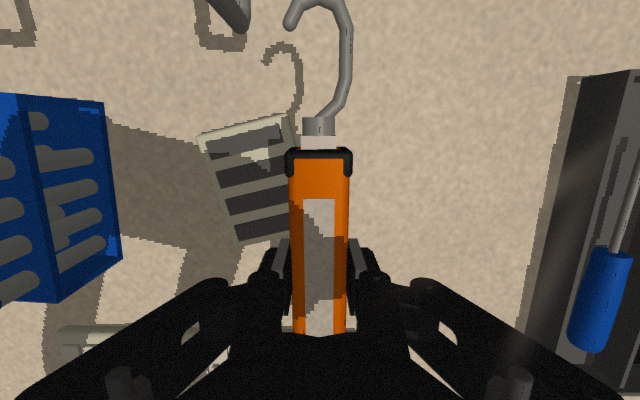

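View pics/g1.png

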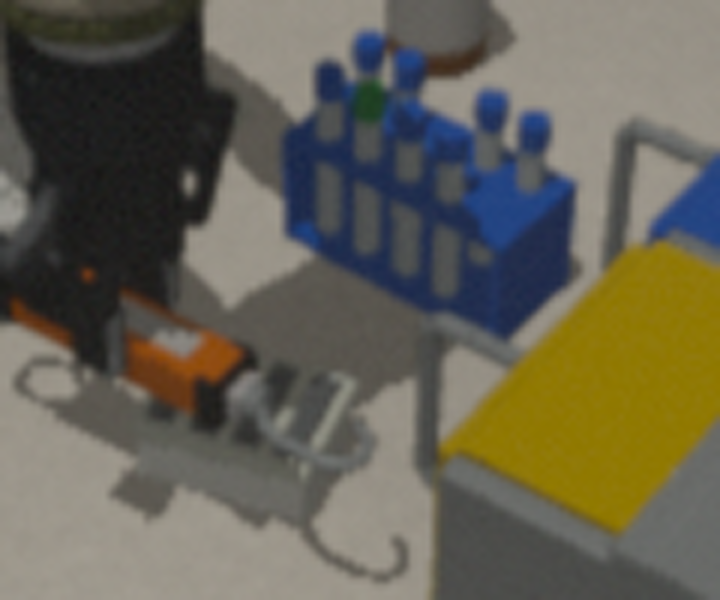

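View pics/g2.png

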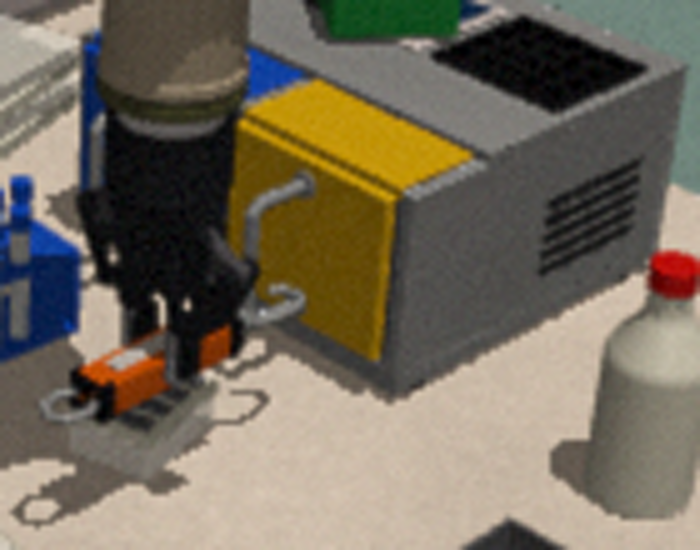

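```bash
python3 - <<'E'
from h import *
import json
c=json.load(open("g_scene.json"));w=json.load(open("g_wrist.json"));s=json.load(open("g_side.json"))
print("scene hook bow px->",pix2z('scene',(270+374/6,160+445/6),.0917,c))
print("scene case front top right corner",pix2z('scene',(270+252/6,160+350/6),.105,c), "near corner", pix2z('scene',(270+200/6,160+385/6),.105,c))
Rm=R.from_euler('z',-2.5,degrees=True).as_matrix()
for l,p in(("bow",[.1223,0,-.01]),("cf+",[.0573,.014,.003]),("cf-",[.0573,-.014,.003])):print(l,np.array([.4971,-.0986,.1017])+Rm@np.array(p))
# bar lines
print("scene bar bottom",pix2z('scene',(270+428/6,160+465/6),.05,c),"top",pix2z('scene',(270+430/6,160+325/6),.13,c))
print("wrist bar bottom",pix2z('wrist',(240,28),.046,w))
crop("pics/g_wrist.png","pics/g3.png",180,0,300,90,6)
E
```

```text
scene hook bow px-> [ 0.61872827 -0.09597184  0.0917    ]
scene case front top right corner [ 0.55575201 -0.08866613  0.105     ] near corner [ 0.54937951 -0.11653021  0.105     ]
bow [ 0.6192836  -0.10393465  0.0917    ]
cf+ [ 0.55495613 -0.08711272  0.1047    ]
cf- [ 0.55373479 -0.11508607  0.1047    ]
scene bar bottom [ 0.62378012 -0.05971437  0.05      ] top [ 0.62160275 -0.05974188  0.13      ]
wrist bar bottom [ 0.61827589 -0.0581786   0.046     ]
```

View pics/g3.png

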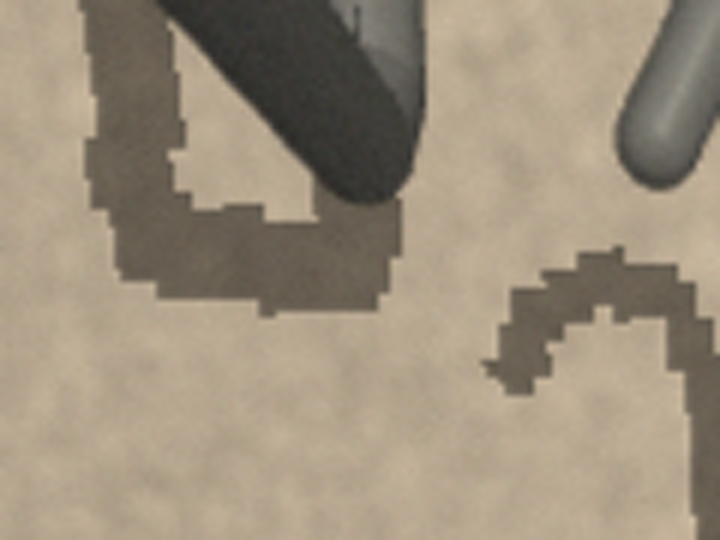

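Emit:
servo_tool:
  steps:
    - [[0,0,0.023,0,0.1,-0.3,1.0],[0,0,0,1.2,0,0,1.0],[0,0,0,1.2,0,0,1.0],[0,0,0,0.8,0,0,1.0],[0,0,0,0,0,0,1.0],[0,0,0,0,0,0,1.0]]

```text
time_s: 9.05
eef_pos: [0.5318, -0.1026, 0.1078]
orientation: [179.9, -0.3, -3.9]
ft_force: [0.6, 0.2, -1.6]
finger_gap: 0.0268
```

```bash
python3 snap.py i wrist,scene,side "[.5319,-.0538,.105]" -3.8
python3 - <<'E'
from h import *
crop("pics/i_scene.png","pics/i1.png",290,160,390,260,6)
crop("pics/i_side.png","pics/i2.png",300,140,440,250,5)
crop("pics/i_wrist.png","pics/i3.png",180,0,360,130,4)
E
```

```text
t 9.05 pos [ 0.5318 -0.1026  0.1078] rpy [179.89  -0.35  -3.94] F [ 0.6  0.2 -1.6] gap 0.0268
shift cm [-0.33 -4.87  0.27] norm 4.89 rot [ 0.002 -0.006 -0.003]
```

View pics/i1.png

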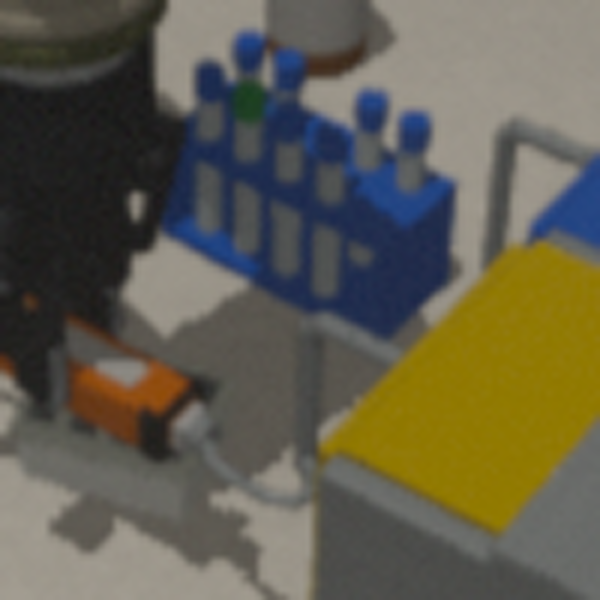

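View pics/i2.png

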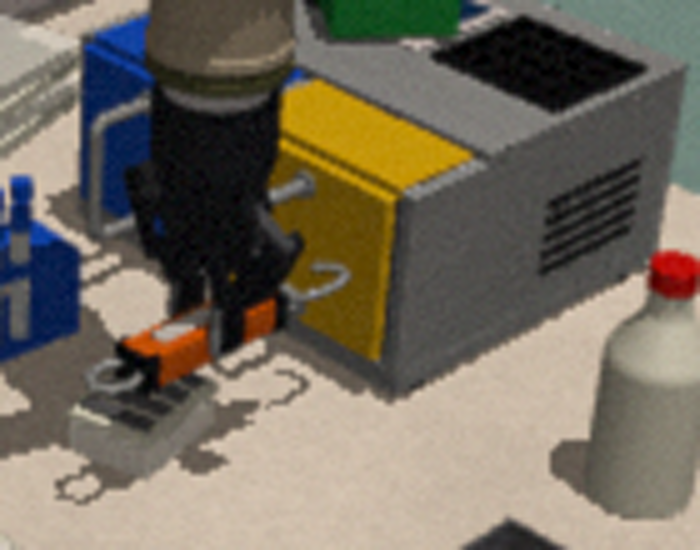

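View pics/i3.png

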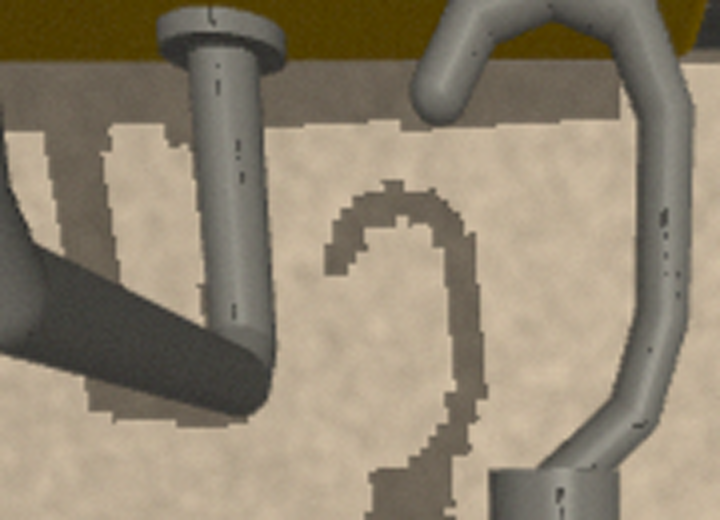

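```bash
python3 - <<'E'
from h import *
import json
w=json.load(open("i_wrist.json"))
for x in(.6185,.6227):
  print(x,(proj('wrist',[[x,-.0597,z] for z in(.05,.0978,.13)],w)-[180,0])*4)
print("bot",pix2z('wrist',(180+238/4,375/4),.050,w))
print("sleeve end top", pix2z('wrist',(180+555/4,470/4),.1038,w),"tip",pix2z('wrist',(180+440/4,110/4),.0978,w))
print("panel base flange",pix2z('wrist',(180+222/4,45/4),.05,w))
E
```

```text
0.6185 [[240.52214075 384.92512649]
 [126.5392509  343.42319692]
 [-12.31669572 292.86482167]]
0.6227 [[236.54380242 355.32662895]
 [120.08117331 302.57127722]
 [-22.54778354 237.96307764]]
bot [ 0.61992688 -0.05952071  0.05      ]
sleeve end top [ 0.601628   -0.10625538  0.1038    ] tip [ 0.63898615 -0.09665855  0.0978    ]
panel base flange [ 0.6634023  -0.06352241  0.05      ]
```

Emit:
servo_tool:
  steps:
    - [[0,-0.006,0,-0.1,-1.2,0.2,1.0],[0,0,0,0,-1.2,0,1.0],[0,0,0,0,-1.2,0,1.0],[0,0,0,0,-0.9,0,1.0],[0,0,0,0,0,0,1.0],[0,0,0,0,0,0,1.0]]

```text
time_s: 9.95
eef_pos: [0.5335, -0.0533, 0.1056]
orientation: [179.9, 0.0, -3.9]
ft_force: [-0.4, 0.1, -2.0]
finger_gap: 0.0269
```

```bash
python3 snap.py j wrist "[.5309,-.0538,.105]" -3.8
python3 - <<'E'
from h import *
crop("pics/j_wrist.png","pics/j3.png",180,0,360,130,4)
E
```

```text
t 9.95 pos [ 0.5335 -0.0533  0.1056] rpy [ 1.799e+02  2.000e-02 -3.880e+00] F [-0.4  0.1 -2. ] gap 0.0269
shift cm [-0.25  0.06  0.06] norm 0.27 rot [ 0.002  0.    -0.001]
```

View pics/j3.png

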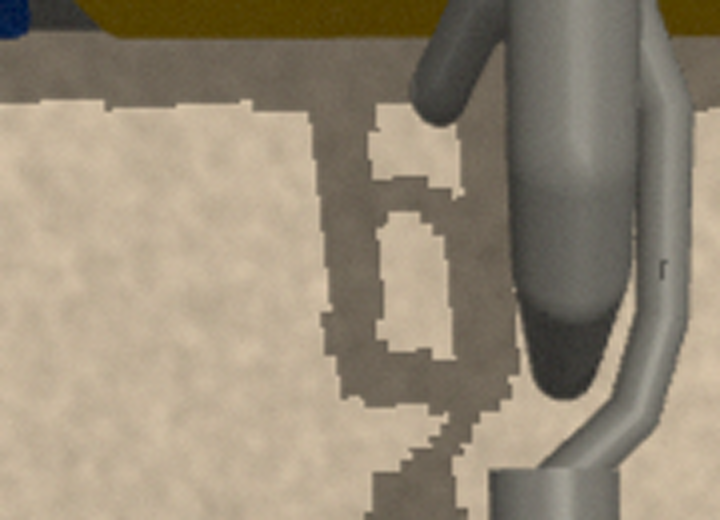

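Emit:
servo_tool:
  steps:
    - [[0,0,0,-0.5,0.2,0,1.0],[0,0,0,-0.8,0,0,1.0],[0,0,0,-0.8,0,0,1.0],[0,0,0,-0.7,0,0,1.0],[0,0,0,0,0,0,1.0],[0,0,0,0,0,0,1.0]]

```text
time_s: 10.75
eef_pos: [0.5034, -0.0545, 0.1059]
orientation: [179.9, -0.1, -4.0]
ft_force: [1.2, 0.2, -2.4]
finger_gap: 0.027
```

```bash
python3 snap.py k wrist "[.509,-.0525,.105]" -3.8
python3 - <<'E'
from h import *
crop("pics/k_wrist.png","pics/k3.png",180,0,360,170,4)
E
```

```text
t 10.75 pos [ 0.5034 -0.0545  0.1059] rpy [ 1.799e+02 -5.000e-02 -3.980e+00] F [ 1.2  0.2 -2.4] gap 0.027
shift cm [ 0.54 -0.24  0.09] norm 0.6 rot [ 0.002 -0.001 -0.003]
```

View pics/k3.png

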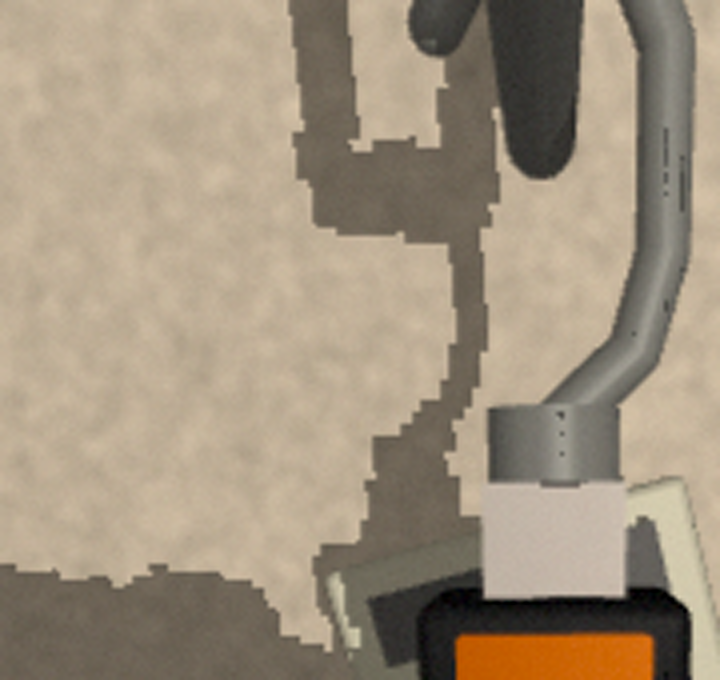

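Emit:
servo_tool:
  steps:
    - [[0,0,0,-0.7,0,0,1.0],[0,0,0,-0.7,0,0,1.0],[0,0,0,-0.7,0,0,1.0],[0,0,0,-0.7,0,0,1.0],[0,0,0,-0.5,0,0,1.0],[0,0,0,-0.3,0,0,1.0],[0,0,0,0,0,0,1.0],[0,0,0,0,0,0,1.0]]

```text
time_s: 11.8
eef_pos: [0.4669, -0.052, 0.1067]
orientation: [179.9, -0.3, -4.0]
ft_force: [4.6, 0.4, -3.6]
finger_gap: 0.0265
```

```bash
python3 snap.py l wrist "[.4614,-.0515,.105]" -3.8
python3 - <<'E'
from h import *
crop("pics/l_wrist.png","pics/l3.png",180,0,360,170,4)
import json
def edge(tag,vv,tcp,u=319):
    w=json.load(open(tag+"_wrist.json")); P=pix2z('wrist',(u,vv),.105,w); print(tag,np.hypot(*(P-np.array(tcp))[:2]))
edge('j',468/4,[.5335,-.0533,0]); edge('k',405/4,[.5034,-.0545,0])
E
```

```text
t 11.8 pos [ 0.4669 -0.052   0.1067] rpy [179.88  -0.31  -3.98] F [ 4.6  0.4 -3.6] gap 0.0265
shift cm [-0.55 -0.01  0.17] norm 0.58 rot [ 0.002 -0.005 -0.003]
j 0.07000503635286234
k 0.07634917003741734
```

View pics/l3.png

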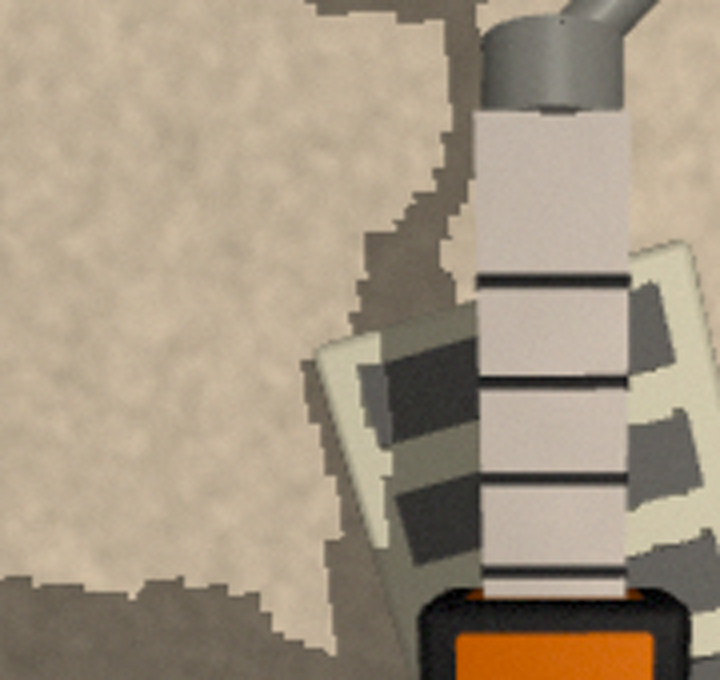

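Emit:
servo_tool:
  steps:
    - [[0,-0.004,0,-0.4,0,0.1,1.0],[0,0,0,-0.3,0,0,1.0],[0,0,0,0,0,0,1.0],[0,0,0,0,0,0,1.0]]

```text
time_s: 12.35
eef_pos: [0.4618, -0.0518, 0.1067]
orientation: [179.9, -0.3, -4.0]
ft_force: [5.0, 0.1, -4.2]
finger_gap: 0.0265
```

```bash
python3 snap.py m wrist,scene "[.4597,-.0515,.105]" -3.8
python3 - <<'E'
from h import *
crop("pics/m_wrist.png","pics/m3.png",180,0,360,170,4)
crop("pics/m_scene.png","pics/m1.png",270,160,390,260,6)
E
```

```text
t 12.35 pos [ 0.4618 -0.0518  0.1067] rpy [179.87  -0.32  -3.98] F [ 5.   0.1 -4.2] gap 0.0265
shift cm [-0.21 -0.01  0.17] norm 0.27 rot [ 0.002 -0.006 -0.003]
```

View pics/m3.png

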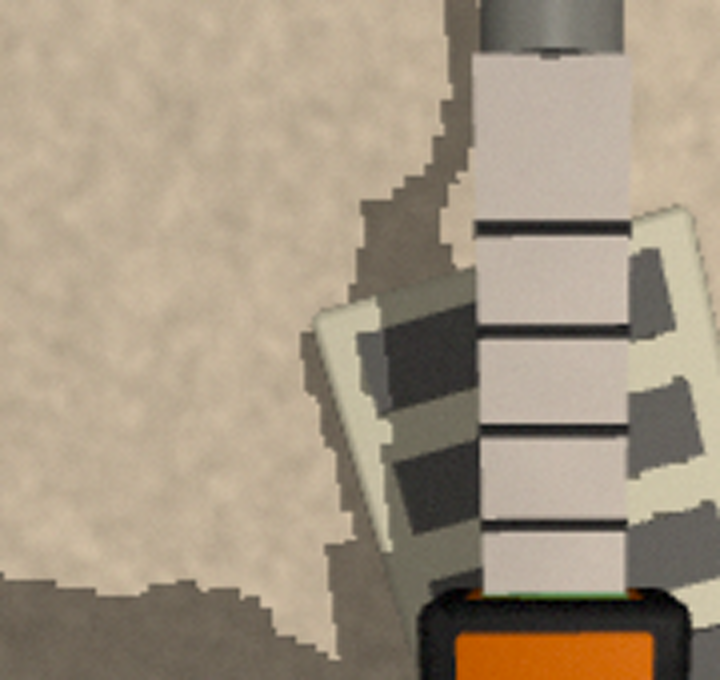

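View pics/m1.png

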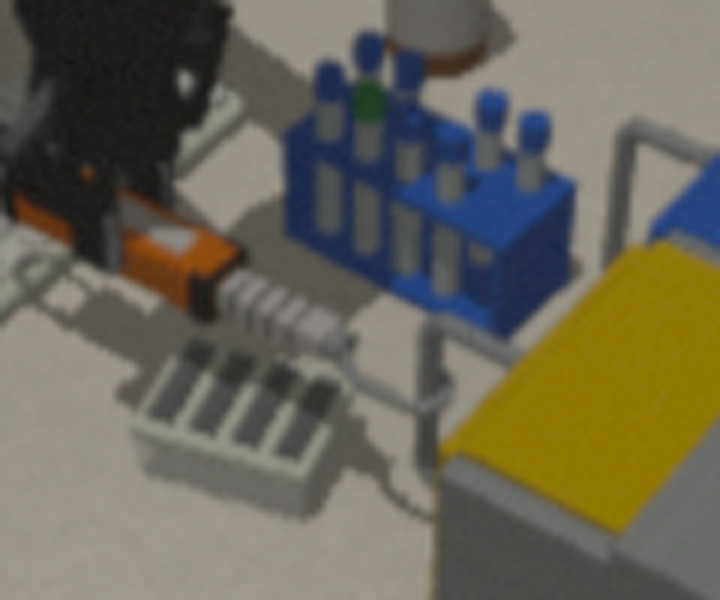

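Emit:
servo_tool:
  steps:
    - [[0,0,0,-0.3,0,0,1.0],[0,0,0,0,0,0,1.0],[0,0,0,0,0,0,1.0],[0,0,0,0,0,0,1.0],[0,0,0,0,0,0,1.0],[0,0,0,0,0,0,1.0],[0,0,0,0,0,0,1.0]]

```text
time_s: 13.32
eef_pos: [0.4604, -0.0516, 0.1067]
orientation: [179.9, -0.5, -4.0]
ft_force: [5.6, -0.8, -4.9]
finger_gap: 0.0267
```

```bash
python3 snap.py n wrist "[.4597,-.0515,.105]" -3.8
python3 - <<'E'
from h import *
crop("pics/n_wrist.png","pics/n3.png",180,0,360,170,4)
E
```

```text
t 13.32 pos [ 0.4604 -0.0516  0.1067] rpy [179.88  -0.47  -3.98] F [ 5.6 -0.8 -4.9] gap 0.0267
shift cm [-0.07 -0.01  0.17] norm 0.18 rot [ 0.002 -0.008 -0.003]
```

View pics/n3.png

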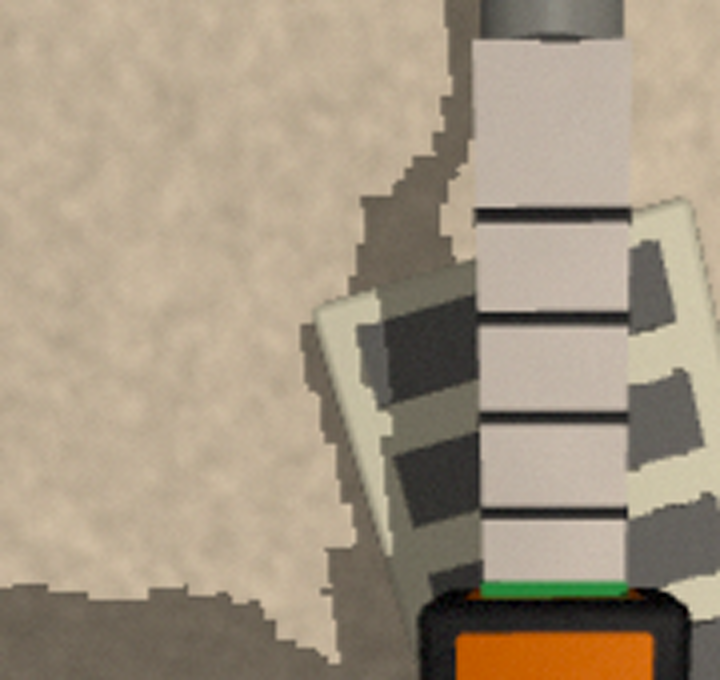

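Emit:
servo_tool:
  steps:
    - [[0,0,0,0,0,0,1.0],[0,0,0,0,0,0,1.0],[0,0,0,0,0,0,1.0],[0,0,0,0,0,0,1.0],[0,0,0,0,0,0,1.0],[0,0,0,0,0,0,1.0],[0,0,0,0,0,0,1.0],[0,0,0,0,0,0,1.0],[0,0,0,0,0,0,1.0],[0,0,0,0,0,0,1.0],[0,0,0,0,0,0,1.0],[0,0,0,0,0,0,1.0]]

```text
time_s: 14.88
eef_pos: [0.4626, -0.0517, 0.106]
orientation: [179.9, -0.6, -4.0]
ft_force: [5.2, 0.8, -5.0]
finger_gap: 0.0269
```

Emit:
servo_tool:
  steps:
    - [[0,0,0,0,0,0,1.0],[0,0,0,0,0,0,1.0],[0,0,0,0,0,0,1.0],[0,0,0,0,0,0,1.0]]

```text
time_s: 15.38
eef_pos: [0.4633, -0.0518, 0.1058]
orientation: [179.9, -0.7, -4.0]
ft_force: [5.3, -0.9, -3.9]
finger_gap: 0.0269
```

```bash
python3 snap.py o wrist,scene "[.4597,-.0515,.105]" -3.8
python3 - <<'E'
from h import *
crop("pics/o_wrist.png","pics/o3.png",180,0,360,170,4)
crop("pics/o_scene.png","pics/o1.png",270,160,390,260,6)
E
```

```text
t 15.38 pos [ 0.4633 -0.0518  0.1058] rpy [179.9   -0.67  -3.98] F [ 5.3 -0.9 -3.9] gap 0.0269
shift cm [-0.36 -0.    0.08] norm 0.37 rot [ 0.002 -0.012 -0.003]
```

View pics/o3.png

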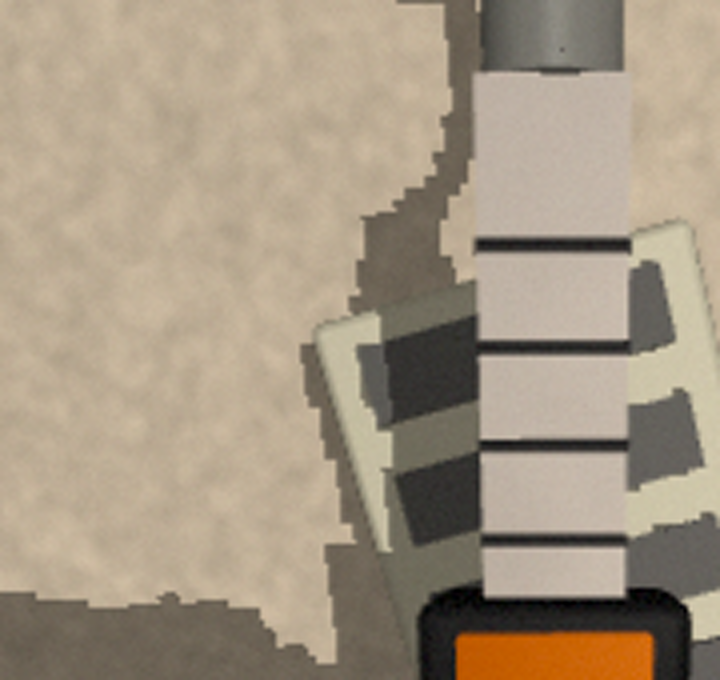

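View pics/o1.png

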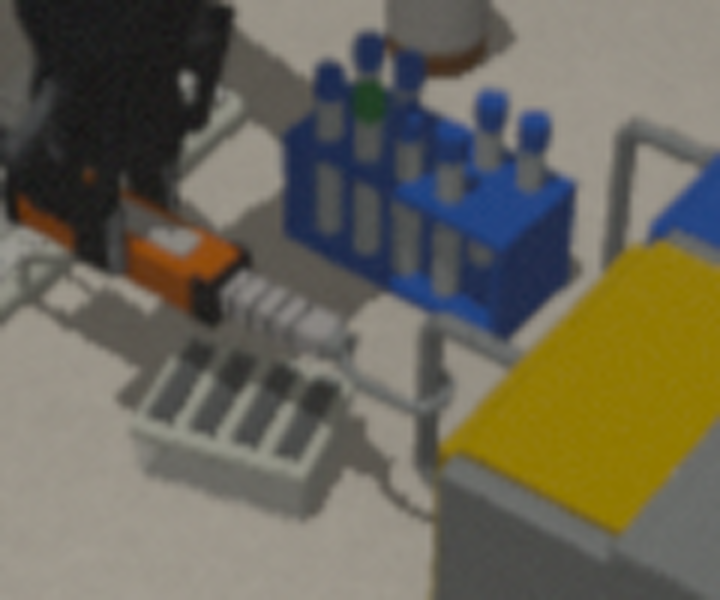

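Emit:
servo_tool:
  steps:
    - [[0,-0.006,0,-0.3,0,0,1.0],[0,0,0,-0.1,0,0,1.0],[0,0,0,-0.02,0,0,1.0],[0,0,0,-0.02,0,0,1.0],[0,0,0,-0.02,0,0,1.0],[0,0,0,-0.02,0,0,1.0],[0,0,0,-0.02,0,0,1.0],[0,0,0,-0.02,0,0,1.0]]

```text
time_s: 16.48
eef_pos: [0.4605, -0.0516, 0.1063]
orientation: [179.9, -0.6, -4.0]
ft_force: [6.3, -0.9, -4.4]
finger_gap: 0.027
```

Emit:
servo_tool:
  steps:
    - [[0,0,0,-0.02,0,0,1.0],[0,0,0,-0.02,0,0,1.0],[0,0,0,-0.02,0,0,1.0],[0,0,0,-0.02,0,0,1.0],[0,0,0,-0.02,0,0,1.0],[0,0,0,-0.02,0,0,1.0],[0,0,0,-0.02,0,0,1.0],[0,0,0,-0.02,0,0,1.0],[0,0,0,-0.02,0,0,1.0],[0,0,0,-0.02,0,0,1.0]]

```text
time_s: 17.73
eef_pos: [0.4604, -0.0516, 0.1059]
orientation: [179.9, -0.7, -4.0]
ft_force: [5.0, 0.3, -4.9]
finger_gap: 0.0264
```

```bash
python3 snap.py q wrist "[.531,-.0545,.105]" -3.8
python3 - <<'E'
from h import *
crop("pics/q_wrist.png","pics/q3.png",180,0,360,170,4)
E
```

```text
t 17.73 pos [ 0.4604 -0.0516  0.1059] rpy [179.92  -0.72  -3.99] F [ 5.   0.3 -4.9] gap 0.0264
shift cm [ 7.06 -0.2   0.18] norm 7.06 rot [ 0.001 -0.013 -0.003]
```

View pics/q3.png

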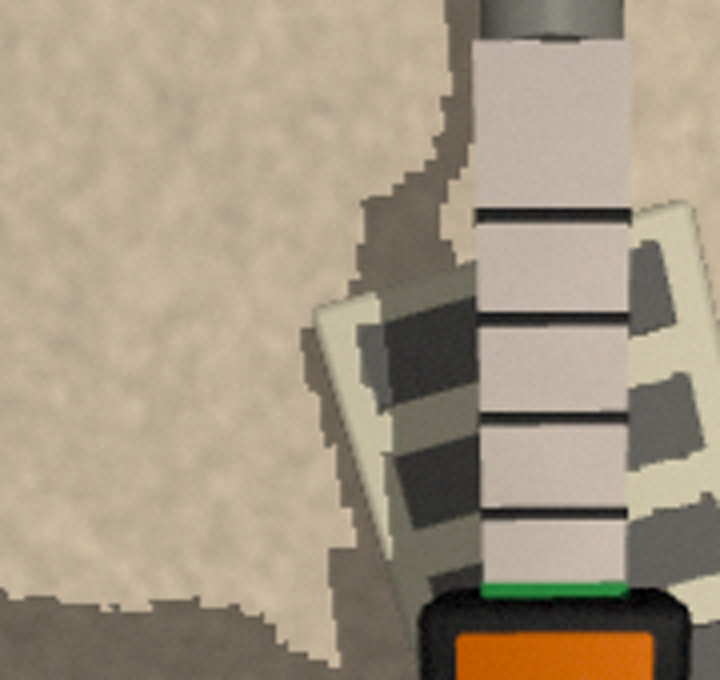

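Emit:
servo_tool:
  steps:
    - [[0,-0.006,0,0.6,0,0,1.0],[0,-0.006,0,0.8,0,0.1,1.0],[0,0,0,0.8,0,0.1,1.0],[0,0,0,0.8,0,0,1.0],[0,0,0,0.8,0,0,1.0],[0,0,0,0.7,0,0,1.0],[0,0,0,0.7,0,0,1.0],[0,0,0,0.7,0,0,1.0],[0,0,0,0.4,0,0,1.0],[0,0,0,0,0,0,1.0]]

```text
time_s: 19.02
eef_pos: [0.5262, -0.0561, 0.1028]
orientation: [179.9, 0.3, -4.0]
ft_force: [-0.3, -0.2, -2.0]
finger_gap: 0.027
```

```bash
python3 snap.py r wrist "[.533,-.0545,.105]" -3.8
python3 - <<'E'
from h import *
crop("pics/r_wrist.png","pics/r3.png",180,0,360,170,4)
E
```

```text
t 19.02 pos [ 0.5262 -0.0561  0.1028] rpy [179.93   0.26  -3.98] F [-0.3 -0.2 -2. ] gap 0.027
shift cm [ 0.66 -0.21 -0.22] norm 0.73 rot [ 0.001  0.005 -0.003]
```

View pics/r3.png

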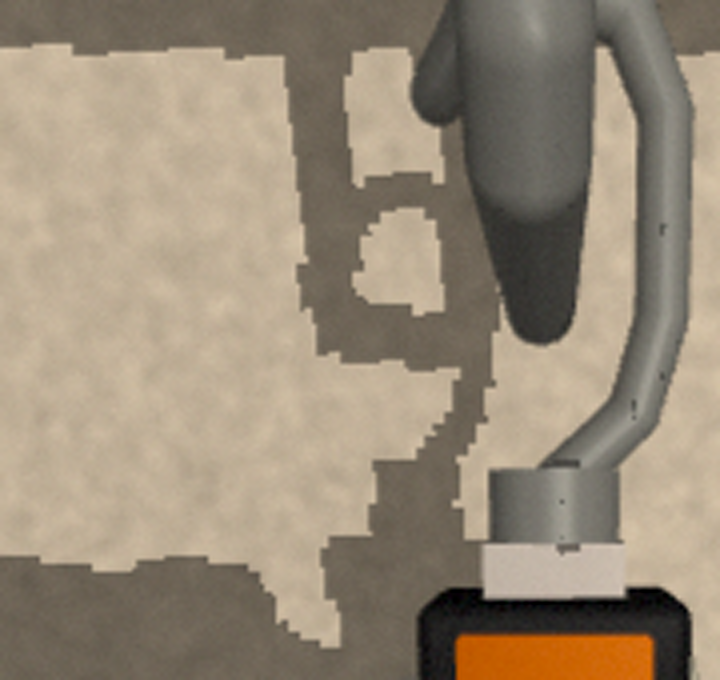

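Emit:
servo_tool:
  steps:
    - [[0,0.004,0,0.6,0,-0.2,1.0],[0,0,0,0,0,0,1.0],[0,0,0,0,1.0,0,1.0],[0,0,0,0,1.4,0,1.0],[0,0,0,0,1.6,0,1.0],[0,0,0,0,1.2,0,1.0]]

```text
time_s: 19.82
eef_pos: [0.5281, -0.1118, 0.1051]
orientation: [179.9, 0.0, -3.9]
ft_force: [-0.6, -0.4, -1.3]
finger_gap: 0.0267
```

```bash
python3 snap.py s wrist,scene "[.47,-.12,.2]" -3.8
python3 - <<'E'
from h import *
crop("pics/s_wrist.png","pics/s3.png",180,0,360,130,4)
E
```

```text
t 19.82 pos [ 0.5281 -0.1118  0.1051] rpy [ 1.799e+02  3.000e-02 -3.940e+00] F [-0.6 -0.4 -1.3] gap 0.0267
shift cm [-5.75  1.23 -9.49] norm 11.16 rot [ 0.002  0.    -0.002]
```

View pics/s3.png

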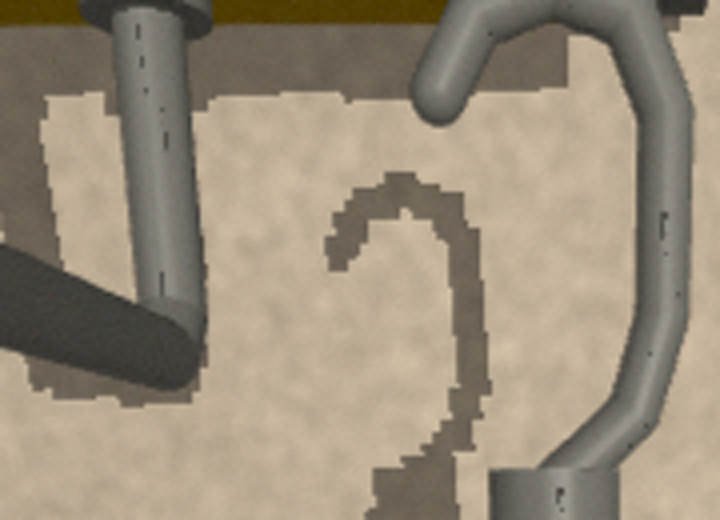

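View pics/s_scene.png

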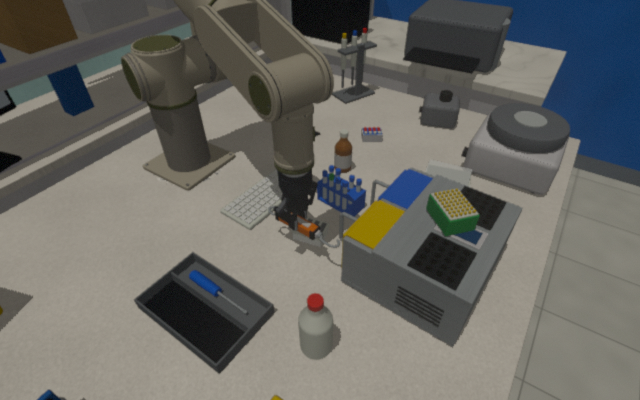

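```bash
python3 - <<'E'
from h import *
print("wash base",pix2z('scene',(316,354),0),"top",pix2z('scene',(315,300),.165))
rel([.44,-.40,.23],-2.5)
E
```

```text
wash base [ 0.72363428 -0.32743359  0.        ] top [ 0.71285276 -0.31137743  0.165     ]
t 19.93 pos [ 0.5281 -0.1121  0.1051] rpy [ 1.7989e+02  3.0000e-02 -4.0100e+00] F [-0.   0.  -2.4] gap 0.0271
shift cm [ -6.79  29.36 -12.43] norm 32.6 rot [ 0.002  0.    -0.026]
```

Emit:
servo_tool:
  steps:
    - [[0,0,0,-1.5,0.5,-2,1.0],[0,0,0,-2,0,-4.5,1.0],[0,0,0,-2.5,0,-4,1.0],[0,0,0,-1,4.5,-1.5,1.0],[0,0,0,0,5.5,0,1.0],[0,0,0,0,5.5,0,1.0],[0,0,0,0,5.5,0,1.0],[0,0,0,0,4,0,1.0],[0,0,0,0,0,0,1.0]]

```text
time_s: 21.05
eef_pos: [0.438, -0.3679, 0.2301]
orientation: [179.9, -0.1, -3.9]
ft_force: [0.0, 0.6, -2.9]
finger_gap: 0.0267
```

```bash
python3 snap.py t wrist "[.442,-.41,.2]" -2

```

```text
t 21.05 pos [ 0.438  -0.3679  0.2301] rpy [ 1.7989e+02 -1.3000e-01 -3.9300e+00] F [ 0.   0.6 -2.9] gap 0.0267
shift cm [0.68 4.17 3.02] norm 5.19 rot [ 0.002 -0.002 -0.034]
```

View pics/t_wrist.png

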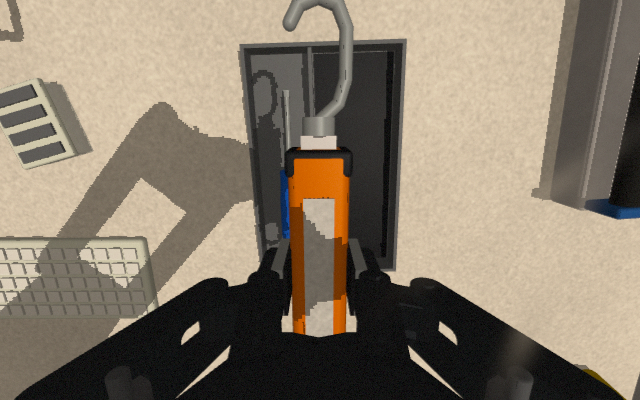

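```bash
python3 - <<'E'
from h import *
import json
w=json.load(open("t_wrist.json"));f=lambda u,v,z:np.round(pix2z('wrist',(u,v),z,w),4)
print(f(240,45,.034),f(405,40,.034),f(394,271,.034),"div",f(309,47,.03))
A,B,C=f(240,45,.034),f(405,40,.034),f(394,271,.034)
d=B-C;print("yaw",np.degrees(np.arctan2(d[1],d[0])),"len",np.hypot(*d[:2]))
ux=d/np.linalg.norm(d);uy=np.array([-ux[1],ux[0],0])
mid=(B+C)/2+uy*(.0465+.004);print("bay mid",mid,"TCP",mid-ux*.0135)
E
```

```text
[ 0.5874 -0.2971  0.034 ] [ 0.5804 -0.4643  0.034 ] [ 0.3204 -0.4538  0.034 ] div [ 0.5817 -0.3668  0.03  ]
yaw -2.3126113392735643 len 0.26021193285474054
bay mid [ 0.45243776 -0.40859113  0.034     ] TCP [ 0.43894876 -0.40804638  0.034     ]
```

Emit:
servo_tool:
  steps:
    - [[0,0,-0.028,0.2,2,0,1.0],[0,0,0,0.1,2.05,3,1.0],[0,0,0,0,0,4,1.0],[0,0,0,0,0,4,1.0],[0,0,0,0,0,3,1.0],[0,0,0,0,0,1,1.0],[0,0,0,0,0,0,1.0]]

```text
time_s: 21.98
eef_pos: [0.4436, -0.4007, 0.0781]
orientation: [-180.0, -0.3, -1.8]
ft_force: [0.9, 0.3, -1.1]
finger_gap: 0.0272
```

```bash
python3 snap.py u wrist "[.44,-.4085,.028]" -2.3

```

```text
t 21.98 pos [ 0.4436 -0.4007  0.0781] rpy [-179.97   -0.29   -1.83] F [ 0.9  0.3 -1.1] gap 0.0272
shift cm [-0.36  0.8   5.01] norm 5.08 rot [-0.001 -0.005  0.008]
```

View pics/u_wrist.png

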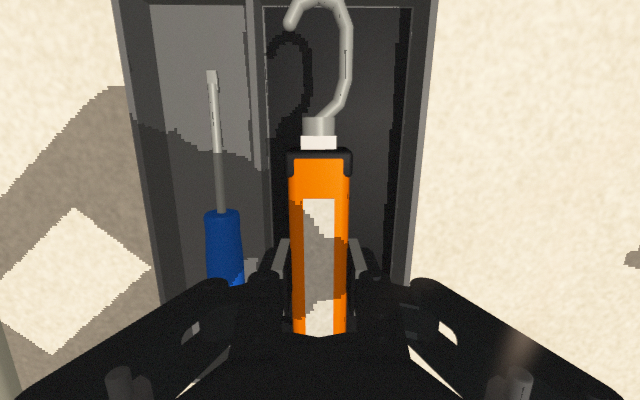

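Emit:
servo_tool:
  steps:
    - [[0,-0.005,0.008,-0.36,0.8,0,1.0],[0,0,0,0,0,1.5,1.0],[0,0,0,0,0,1.5,1.0],[0,0,0,0,0,1.0,1.0],[0,0,0,0,0,0.5,1.0],[0,0,0,0,0,0,1.0],[0,0,0,0,0,0,1.0]]

```text
time_s: 22.9
eef_pos: [0.4414, -0.4113, 0.034]
orientation: [179.8, -0.2, -2.3]
ft_force: [-0.0, -0.2, -1.6]
finger_gap: 0.0267
```

```bash
python3 -c "
from h import *
rel([.44,-.4085,.027],-2.3)"

```

```text
t 22.9 pos [ 0.4414 -0.4113  0.034 ] rpy [179.79  -0.23  -2.34] F [-0.  -0.2 -1.6] gap 0.0267
shift cm [-0.15 -0.27  0.69] norm 0.76 rot [ 0.004 -0.004 -0.001]
```

Emit:
servo_tool:
  steps:
    - [[0.003,-0.003,0,0,-0.2,0.3,1.0],[0,0,0,0,0,0.2,1.0],[0,0,0,0,0,0.1,1.0],[0,0,0,0,0,0,1.0]]

```text
time_s: 23.4
eef_pos: [0.4421, -0.4096, 0.0286]
orientation: [179.9, -0.1, -2.3]
ft_force: [-0.3, 0.4, -2.7]
finger_gap: 0.0268
```

Emit:
servo_tool:
  steps:
    - [[0,0,0,0,0,0.1,1.0],[0,0,0,0,0,0.08,1.0],[0,0,0,0,0,0,1.0]]

```text
time_s: 23.78
eef_pos: [0.4422, -0.4098, 0.0272]
orientation: [179.9, -0.1, -2.3]
ft_force: [0.8, -0.4, -1.9]
finger_gap: 0.0271
```

Emit:
servo_tool:
  steps:
    - [[0,0,0,0,0,0.1,1.0],[0,0,0,0,0,0.05,1.0],[0,0,0,0,0,0,1.0]]

```text
time_s: 24.15
eef_pos: [0.4424, -0.41, 0.0272]
orientation: [179.9, -0.1, -2.3]
ft_force: [0.3, 0.7, -1.4]
finger_gap: 0.0266
```

Emit:
servo_tool:
  steps:
    - [[0,0,0,0,0,0.15,1.0],[0,0,0,0,0,0.1,1.0]]

```text
time_s: 24.4
eef_pos: [0.4426, -0.4102, 0.0271]
orientation: [179.9, -0.1, -2.3]
ft_force: [-5.4, 3.5, 8.3]
finger_gap: 0.0268
```

Emit:
servo_tool:
  steps:
    - [[0,0,0,0,0,-0.05,0.6],[0,0,0,0,0,0,0.5],[0,0,0,0,0,0,0.5],[0,0,0,0,0,0,0.5]]

```text
time_s: 24.9
eef_pos: [0.443, -0.4107, 0.0276]
orientation: [179.8, -0.2, -2.3]
ft_force: [-0.3, -0.6, -0.1]
finger_gap: 0.0429
```

```bash
python3 snap.py v wrist "[.44,-.4085,.028]" -2.3

```

```text
t 24.9 pos [ 0.443  -0.4107  0.0276] rpy [179.82  -0.19  -2.33] F [-0.3 -0.6 -0.1] gap 0.0429
shift cm [-0.31 -0.21 -0.05] norm 0.37 rot [ 0.003 -0.003 -0.001]
```

View pics/v_wrist.png

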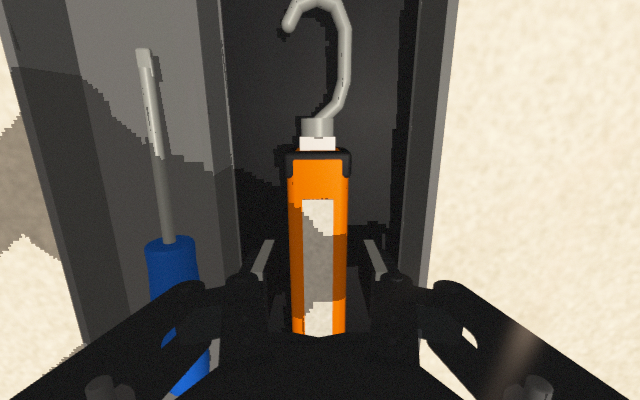

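Released, with the gauge flat between the open fingers and clear of the walls. Now I lift straight up.

Emit:
servo_tool:
  steps:
    - [[0,0,0,0,0,-1,0.5],[0,0,0,0,0,-2,0.5],[0,0,0,0,0,-4,0.5],[0,0,0,0,0,-5,0.5],[0,0,0,0,0,-5,0.5],[0,0,0,-3,0,-3,0.5],[0,0,0,-3,0,0,0.5],[0,0,0,0,0,0,0.5]]

```text
time_s: 25.95
eef_pos: [0.3819, -0.4084, 0.2462]
orientation: [179.3, -0.6, -2.3]
ft_force: [1.1, -0.6, -0.1]
finger_gap: 0.0429
```

```bash
python3 snap.py w wrist,scene "[.44,-.4085,.028]" -2.3

```

```text
t 25.95 pos [ 0.3819 -0.4084  0.2462] rpy [179.33  -0.58  -2.28] F [ 1.1 -0.6 -0.1] gap 0.0429
shift cm [ 5.59 -0.47 21.88] norm 22.58 rot [ 0.012 -0.01   0.   ]
```

View pics/w_wrist.png

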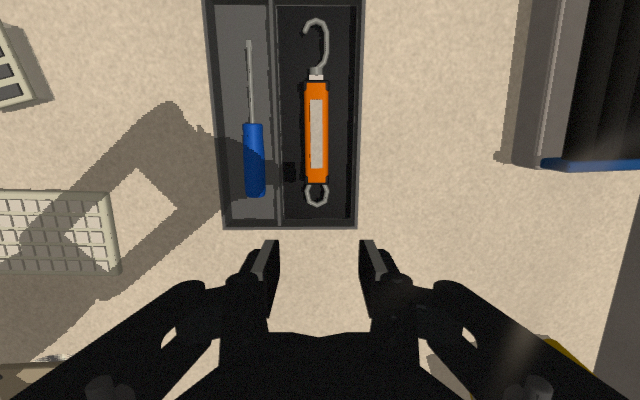

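View pics/w_scene.png

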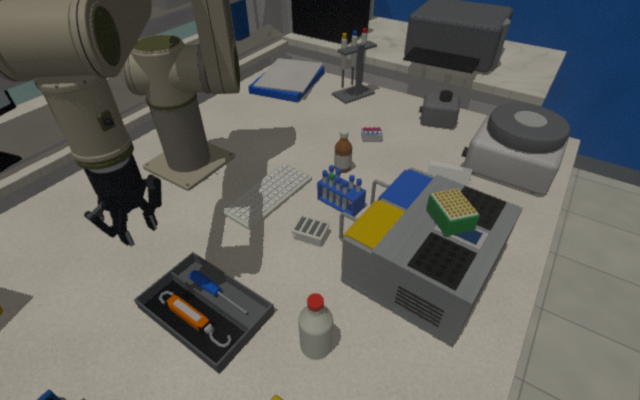

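```bash
python3 - <<'E'
from h import *
import json
w=json.load(open("w_wrist.json"));print(pix2z('wrist',(316.5,132),.03,w))
a=cv2.imread("pics/a_scene.png").astype(int);b=cv2.imread("pics/w_scene.png").astype(int)
d=np.abs(a-b).max(2)[110:350,285:530]; print("changed px analyser/bystander zone",(d>60).sum())
from plant import arm
arm.job_done()
E
```

```text
[ 0.4414746  -0.40936068  0.03      ]
changed px analyser/bystander zone 214
the job is handed in; nothing more can be done
```

The catch check is done and the job is handed in; no verdict came back.

- **Pull:** I hooked the gauge on the yellow drawer's handle and drew it back until the green line stood level with the mouth of the case, reading about 5–6 N.
    - **First hold:** it crept back to about 46 mm over 2 s, so I redrew it.
    - **Second hold:** green was level at its start and end, about 2 s.
- **Return:** I eased the sleeve home at about 60 mm/s, and the picture showed it fully in. I then slid the hook clear of the bar.
- **Tray:** I laid the gauge in the wide bay until light contact (about 10 N), released it and backed off. The clock stood at about 26 s.

**Last checks:**
- The gauge lies flat in the wide bay, sleeve home, about 11 mm from the bay's middle along it and 1 mm across. The gripper is clear of everything.
- By eye, both drawers are shut, and the screwdriver and the objects around the scene are where they started.
- A pixel comparison with the first scene picture found 214 changed pixels around the analyser and the objects near it. The earlier picture had the gauge lying there, but I did not trace where the changes were.
- The scene and wrist cameras disagreed by 4 to 8 mm in x on the handle and tray. I used a value between them for the handle, and the wrist camera for the tray.

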